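# Torque the pressure cell's closing screw until the wrench breaks over

## Robot

A 7-joint arm with a two-finger parallel gripper is mounted at the origin on a cart in front of the work surface, level with it; the furniture and walls round the work are solid. World frame = base frame: x ahead of the robot, y to its left, z up, the work surface at z = 0. Lengths are in m, angles in degrees, forces in N, time in s.
With the tool pointing down it reaches from about 0.425 to 0.875 m from the base axis. Payload 4.7 kg.
Tool frame: the origin (TCP) lies on the front face of the gripper's body, between the roots of the fingers; the fingertips stand 70 mm ahead of it and the grasp point (between the pads) lies 51 mm ahead of it (tip_extent is the distance from the TCP to the fingertips, in m); z points along the fingers, y is the direction in which the jaws open and shut (so a half turn about z gives the same grasp; the last joint's range is limited). The gripper opens to 87 mm and grips with 3 to 60 N. Pads are 19 mm wide; open, the fingers measure 117 mm over their backs; the gripper's body (75 mm by 190 mm) begins 51 mm behind the grasp point.
Start: joints at [-67.775, 18.392, -4.016, 83.108, 1.295, 78.541, -3.26], TCP at [0.237, 0.605, 0.292] pointing down, gripper open.
Joint ranges: [-163.93, 163.93], [-17.29, 119.83], [-79.2, 71.16], [3.27, 140.29], [-89.18, 269.18], [5.43, 117.66], [-154.24, 154.24]. Speed limits (degrees/s): [147.25, 147.25, 180, 180, 180, 180, 180].

## Interface

Orientations are given as [roll, pitch, yaw] about the fixed x, y, z axes, in that order (R = Rz(yaw) Ry(pitch) Rx(roll)).
In Python, from cell import * gives the robot as it stands.
- The arm moves only by the tool carry_out, never from a script. Its argument "increments" is text: rows parted by semicolons, each of 7 numbers parted by spaces: the opening, from 0 (shut) to 1 (fully open), then the shift along the tool's x, y, z in m, then the turn, a rotation vector about the tool's x, y, z in degrees. A call has 1 to 20 rows; each row shifts and turns the pose as measured when the row begins, along the tool's axes as they then stand; what a row does not reach is not made up. A row lasts 1/8 s, in which the tool goes at most 62.5 mm and 10.7 degrees, less where a joint would pass 70% of its speed; a pose out of reach is approached as far as the arm can. A call is refused whole if a number of a shift passes 0.0625 or a number of a turn 10.7, either way. A call with a gripper value outside its range is refused whole. The fingers move at their own pace and stop on an object; "force" is the grip in N (left out, the last holds). Time passes only in rows, so rows that do not move let the fingers close. It gives the time, the measured TCP pose, the force and the opening at its end, in the units of the state.
- get_obs(): the state, without advancing time (a new reading comes with each control period).
- read_camera(name): name is "scene" or "top"; returns a dict with "img" (420x560x3 uint8, blue, green, red), "fx", "fy", "cx", "cy" (pixels), "k1" (the pictures are not rectified: a ray, as slopes to the right and down, at radius r is drawn at 1 + k1 r^2 times it, then the intrinsics apply), "world_from_camera" (4x4, takes a point from camera to world coordinates). Camera axes: x right, y down, z forward; pixel columns grow to the right and rows downward; lengths in m; the calibration is good to about 2 mm. A picture is of the moment at which its call begins. There is no depth.
- sign_off(): hands the job in, once; it reports no verdict.
Trained networks look in a picture, given as the dict that the camera call returned (one of the last four; its "shot" number tells which), for a name from the list of things; names that differ only in an ending like _2 or _b are one class to them, and where a whole thing is asked for, a point or a joint stands for the part that bears it (a point fixed in the world has none). Each returns a list of dicts, best first, with "confidence" (0 to 1); they miss things now and then, are a little off and sometimes report something else, mostly with a low value. They report only what shows in the picture. A call takes as long as a camera call.
- masks_of(target, picture): "pixels" (420x560 bool, what is visible of it) and "bbox" ([left, top, right, bottom] in pixels, round what is visible of it).
The state is a dict: "time_s": time; "qpos": joint angles; "joint_velocities": joint speeds; "effort": joint torques, N m; "tool_pos": TCP position; "tool_rot": TCP orientation; "force": force on the tool from outside, world axes, zero at the start; "wrist_torque": the same for the moment, N m; "grip_width": finger opening in m.
Only numpy, scipy, OpenCV 4.12 (cv2) and the standard library are available. Lean on these libraries where they do the work, as an engineer would, in place of code of your own. Each camera call takes 0.05 s, during which the arm holds its last target.

## Task

Fit the break-over torque wrench squarely over the square head of the pressure cell's closing screw, right down onto the brass collar, and turn it clockwise (seen from above) by its red grip until the handle breaks over at the set torque and stays bent. Stop at the click: do not bend the handle on toward its stop or overtighten so that the collar slips round. Leave the wrench sitting on the screw, let go of it, and leave the dropper bottle where it stands.

Things in the scene. Friction and masses are not known exactly. Their poses are not given: they have to be found in the camera images.
- wrench: Steel break-over torque wrench, 257 mm long, 0.5 kg, lying flat on the desk. Origin under the centre of its ring, at the underside; x axis along the wrench toward the handle, z up. Ring and neck are one piece; the handle turns on the break-over hinge 64 mm along x from the ring's centre.
- ring (a point): Centre of the wrench's ring, half-way up (12 mm above the underside), axes as the wrench. The ring is 57 mm square outside, 24 mm thick, with a square through hole 31.5 mm wide whose sides lie along x and y, so it fits the screw in four directions.
- neck (a point): Middle of the wrench's steel neck, 42 mm along x from the ring's centre and at the same height, same axes. The neck is 20 mm wide (y) and 20 mm high, free from 30 to 54 mm along x. It is near the wrench's balance point (about 20 mm from the ring's centre), so it is good for carrying.
- grip (a point): Middle of the round red grip at the handle's end, 24 mm thick, 75 mm long (154 to 229 mm from the ring's centre when straight). This point is 192 mm from the ring's centre when straight and 128 mm from the break-over hinge, at the height of the ring's centre. x axis along the handle, outward.
- breakover (a joint): Break-over hinge (rad): 0 = straight; grows as the grip is pushed clockwise (from above) while the ring is held. Stays straight up to 1.0 N m about this hinge (7 to 8 N square to the handle at mid-grip), then gives with falling resistance (4 to 5 N at 0.15 rad). Below about 0.09 rad it springs back, beyond it stays bent when let go. Hard stop 0.42 rad.
- cell: Pressure cell, fixed: a low steel drum 82 mm across and 50 mm high on a 104 x 104 mm foot plate, brass stub on one side. On top a brass collar (62 mm across, top 58 mm above the desk), on it the closing screw's square head. Origin at the centre of its underside. Nothing stands beside the screw head above the collar's top.
- screw_seat (a point): On the closing screw's upright axis, 12 mm above the collar, where the ring's centre lies when fully down. Head 28 mm square, 22 mm above the collar, topped by a 6 mm cone; x, y square to its sides, turning with it, z up. Turns clockwise (from above), 0.4 N m drag (1 to 2 N at the grip), until hard on its seat; how far varies, 0.2 to 0.55 rad.
- collar (a joint): Brass collar under the screw head, with a short red line on it (rad): stands at 0, and is dragged round with the screw only when more than 2.6 N m is put on the screw (about 13 N square to the handle at the grip), which means overtightened.
- dropper_mid (a point): Dropper bottle, brown glass with black top, 29 mm across, 102 mm high, loose, standing to the left of the cell; point at its centre half-way up.

How it is judged (in metres and radians):
On the way, in this order (a step that is already met when the one before it is completed fails the run):
1. the ring sits squarely over the screw head, down on the collar (horizontal distance between ring and screw_seat below 0.005 m and z of ring in the frame of screw_seat below 0.005 m and angle between the z axis of ring and the z axis of screw_seat, either way round below 0.12 rad), for 0.2 s.
2. with the ring down on the screw, the handle has broken over (all of step 1 and value of joint breakover above 0.1 rad), for 0.2 s.
At the end, for the whole second after the job is handed in: The wrench sits at rest on the screw (ring centre within 5 mm sideways of the screw's axis, no more than 5 mm above its seated height, tilted less than 0.12 rad), its handle bent 0.09 to 0.28 rad, the collar turned less than 0.08 rad, the dropper bottle within 20 mm of where it stood (all of step 1 and value of joint breakover between 0.09 and 0.28 rad and value of joint collar below 0.08 rad and linear speed of wrench below 0.02 m/s and distance of dropper_mid from where it was at the start of the episode below 0.02 m); the robot touches nothing.
It fails at once if the handle is bent on past 0.28 rad after the click (value of joint breakover above 0.28 rad).
It fails at once if the screw is overtightened: the collar slips round by more than 0.08 rad (value of joint collar above 0.08 rad).
It fails at once if the dropper bottle is shifted by more than 20 mm or tipped (distance of dropper_mid from where it was at the start of the episode above 0.02 m or angle between dropper_mid's own z axis and vertical above 0.3 rad).
It also fails if it takes over 72 s, if anything falls off the work surface, if the arm or the gripper's body presses on something with over 40 N, if the wrist force passes 120 N, or if a joint passes its speed limit or range.

## Working session

There is one attempt and no reset: what is moved stays moved. The work goes in short steps, Python scripts to look and compute and a tool call to move; the robot and the scene stay as the last step left them, time stands still between calls to the robot, and variables do not carry over. Pictures are saved under pics/ and viewed, and the job is handed in when it is done.

Besides the shell and the picture viewer there is one more tool, called after "Call:" by a JSON object that holds its "method" and its "body", one argument or row to a line. carry_out: Moves the arm, as the interface text tells. Its arguments: {"type":"object","properties":{"increments":{"type":"string"},"force":{"type":"number"}},"required":["increments"]}

```bash
mkdir -p pics; ls; python3 - <<'E'
from cell import *
import cv2
o=get_obs();print(o)
for n in("scene","top"):
    p=read_camera(n);cv2.imwrite(f"pics/{n}0.png",p["img"]);print({k:v for k,v in p.items() if k!="img"})
    for t in("wrench","ring","cell","dropper_mid","screw_seat","grip","neck","collar"):
        try:
            for m in masks_of(t,p)[:2]:print(n,t,m["confidence"],m["bbox"],m["pixels"].sum())
        except Exception as e:print(t,e)
E
```

```text
pics
{'time_s': 0.0, 'qpos': array([-67.77495316,  18.43603289,  -4.01614273,  83.17401689,
         1.29642566,  78.54002676,  -3.25955876]), 'joint_velocities': array([ 0.04286488, -0.01918613,  0.01221645, -0.0043867 ,  0.06881515,
        0.00809084,  0.05314351]), 'effort': array([-1.54850368e-04, -4.91295147e+01, -4.04037489e-01, -3.12519872e+01,
       -6.39300956e-02,  4.39324498e-02,  1.81159926e-04]), 'tool_pos': array([0.23724195, 0.60471424, 0.29120354]), 'tool_rot': array([-1.79895246e+02,  6.91687685e-03,  1.58585995e+02]), 'force': array([ 0.03284224, -0.56264085,  0.3113981 ]), 'wrist_torque': array([-0.0025693 , -0.00663847,  0.02420792]), 'grip_width': 0.08673688521794932}
{'fx': 413.32718567944573, 'fy': 413.32718567944573, 'cx': 279.83995961111407, 'cy': 210.26709136897225, 'k1': -0.03422772235043131, 'world_from_camera': array([[ 0.65802404, -0.53082401,  0.5340695 , -0.02987945],
       [-0.75298945, -0.46702829,  0.46356388, -0.55433341],
       [ 0.00335473, -0.70718487, -0.70702072,  0.80779747],
       [ 0.        ,  0.        ,  0.        ,  1.        ]]), 
[... 681 characters left out ...]
rray([[-0.03362419, -0.97588437,  0.21568287,  0.26518189],
       [-0.99942898,  0.0335523 , -0.00399575, -0.05396343],
       [-0.00333726, -0.21569407, -0.97645529,  1.16148069],
       [ 0.        ,  0.        ,  0.        ,  1.        ]]), 'shot': 2}
top wrench 0.59 [347.8, 214.4, 448.5, 252.5] 1024
top ring 0.62 [345.4, 213.4, 449.4, 255.8] 1117
top cell 0.66 [193.9, 199.0, 238.9, 242.0] 1735
top dropper_mid 0.51 [133.8, 240.3, 152.8, 252.7] 216
top screw_seat 0.66 [205.4, 205.6, 216.3, 224.4] 162
top grip 0.66 [388.1, 213.7, 447.0, 232.8] 550
top grip 0.21 [345.9, 213.2, 449.8, 253.9] 1106
top neck 0.73 [345.6, 213.3, 449.3, 253.9] 1044
top collar 0.58 [200.2, 205.1, 227.1, 229.0] 525
```

```bash
python3 - <<'E'
import cv2
a=cv2.imread("pics/top0.png");s=cv2.imread("pics/scene0.png")
cv2.imwrite("pics/topc.png",cv2.resize(a[180:280,120:260],None,fx=5,fy=5,interpolation=2))
cv2.imwrite("pics/topw.png",cv2.resize(a[190:280,330:460],None,fx=6,fy=6,interpolation=2))
cv2.imwrite("pics/scc.png",cv2.resize(s[150:240,150:280],None,fx=6,fy=6,interpolation=2))
cv2.imwrite("pics/scw.png",cv2.resize(s[250:350,290:430],None,fx=5,fy=5,interpolation=2))
E
```

```text
(no output)
```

View pics/top0.png

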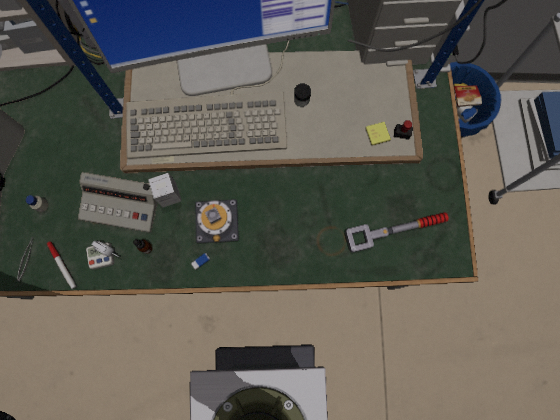

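View pics/scene0.png

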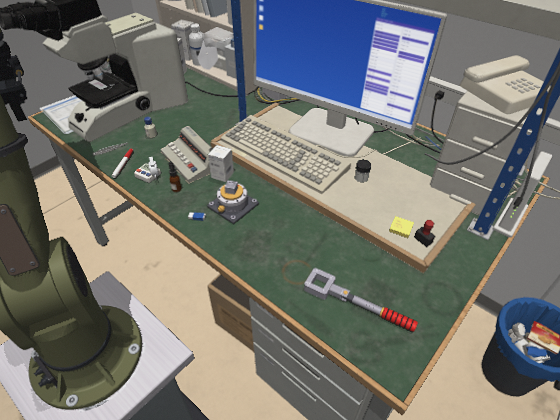

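View pics/topc.png

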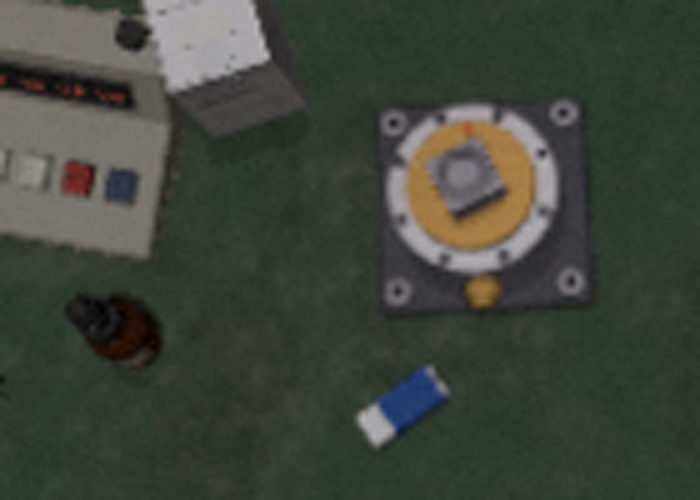

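View pics/topw.png

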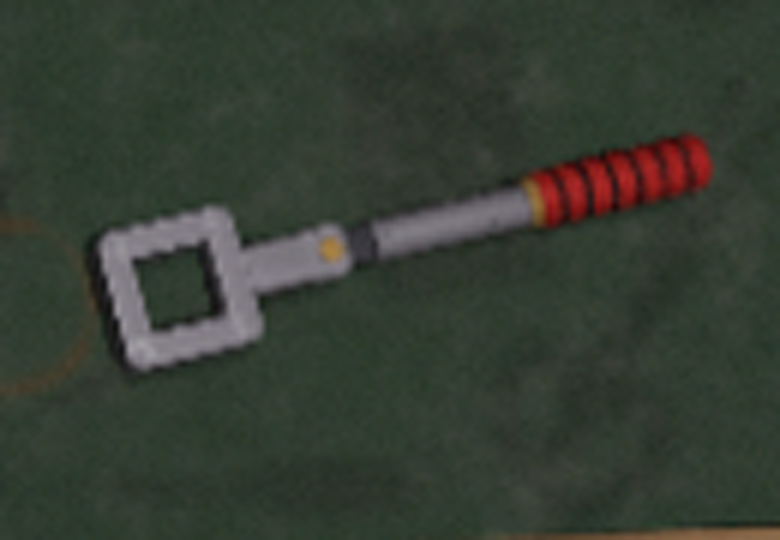

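View pics/scc.png

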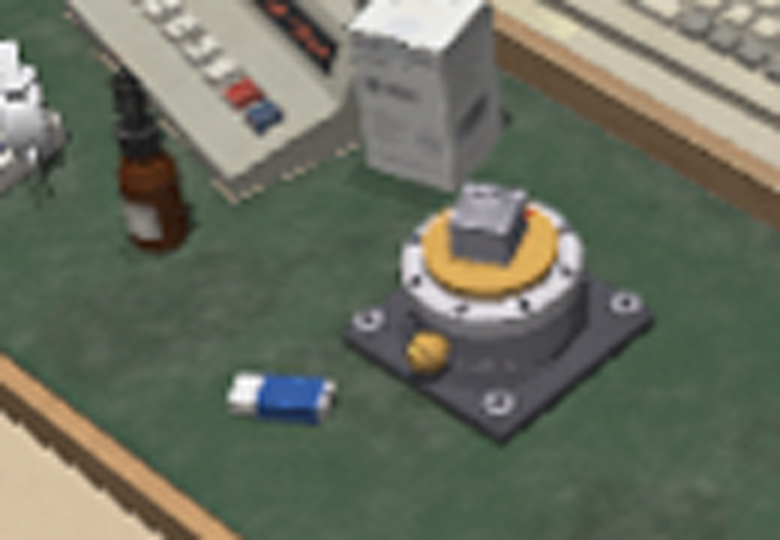

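View pics/scw.png

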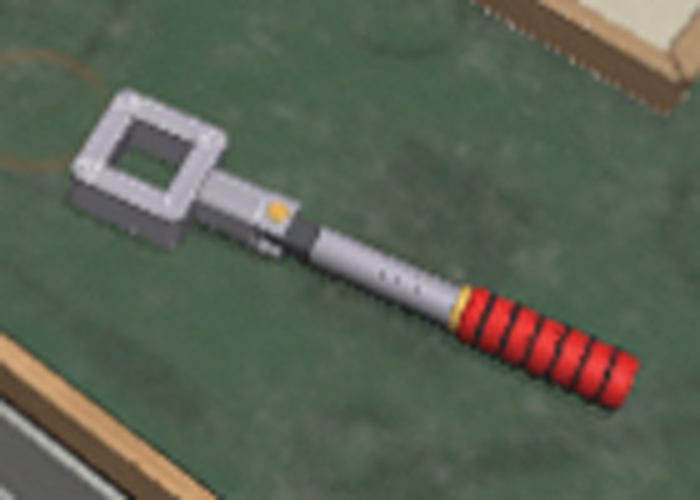

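```bash
cat > h.py <<'E'
import numpy as np,cv2
from scipy.optimize import least_squares
from scipy.spatial.transform import Rotation as R
def proj(p,P):
    P=np.atleast_2d(P);T=np.linalg.inv(p["world_from_camera"])
    c=P@T[:3,:3].T+T[:3,3];s=c[:,:2]/c[:,2:];r2=(s**2).sum(1,keepdims=True)
    s=s*(1+p["k1"]*r2);return s*[p["fx"],p["fy"]]+[p["cx"],p["cy"]]
def unproj(p,uv,z):
    uv=np.atleast_2d(uv);d=(uv-[p["cx"],p["cy"]])/[p["fx"],p["fy"]];s=d.copy()
    for _ in range(20): s=d/(1+p["k1"]*(s**2).sum(1,keepdims=True))
    M=p["world_from_camera"];r=np.c_[s,np.ones(len(s))]@M[:3,:3].T;o=M[:3,3]
    return o+r*((z-o[2])/r[:,2:])
E
python3 - <<'E'
from cell import *
from h import *
import pickle
t=read_camera("top");s=read_camera("scene");pickle.dump((t,s),open("p0.pkl","wb"))
f=lambda U,V,k,ox,oy:((U+.5)/k-.5+ox,(V+.5)/k-.5+oy)
print("ring ctr",unproj(t,f(181,287,6,330,190),.024),"hinge",unproj(t,f(331,249,6,330,190),.022),"gripend",unproj(t,f(710,158,6,330,190),.012))
print("head",unproj(t,f(463,170,5,120,180),.08),unproj(s,((488/6+150),(200/6+150)),.08))
print("plate",unproj(t,[f(*q,5,120,180) for q in((393,122),(563,112),(571,281),(398,290))],.01))
print("dropper",unproj(t,f(95,320,5,120,180),.1))
def up(im,x0,y0,w,h,k,n):cv2.imwrite(n,cv2.resize(im[y0:y0+h,x0:x0+w],None,fx=k,fy=k,interpolation=2))
up(t["img"],190,192,50,40,16,"pics/th.png");up(s["img"],210,170,50,36,16,"pics/sh.png")
E
```

```text
ring ctr [[ 0.44997456 -0.25597817  0.024     ]] hinge [[ 0.46355234 -0.31847029  0.022     ]] gripend [[ 0.49754164 -0.48377615  0.012     ]]
head [[0.50824038 0.09069995 0.08      ]] [[0.51094159 0.08666909 0.08      ]]
plate [[0.54948615 0.13477289 0.01      ]
 [0.55159897 0.05036968 0.01      ]
 [0.46688976 0.04764882 0.01      ]
 [0.46519229 0.132232   0.01      ]]
dropper [[0.44008743 0.25601385 0.1       ]]
```

View pics/th.png

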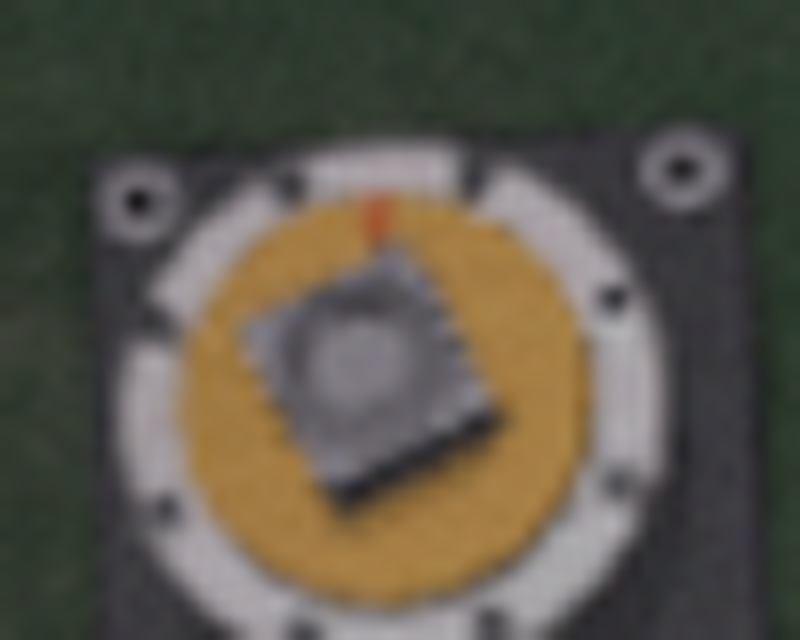

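View pics/sh.png

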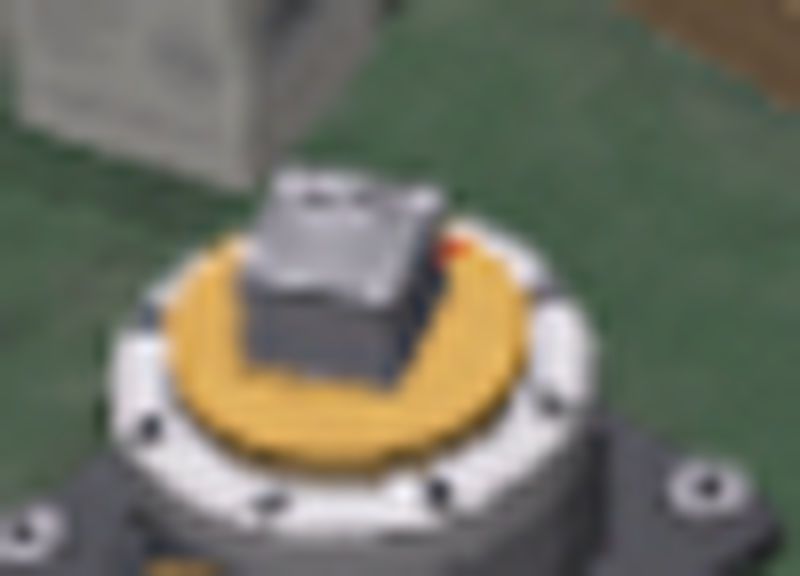

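```bash
python3 - <<'E'
from h import *
import pickle
t,s=pickle.load(open("p0.pkl","rb"))
f=lambda Q,k,ox,oy:(np.array(Q,float)+.5)/k-.5+[ox,oy]
ht=f([(243,333),(400,255),(500,410),(337,485)],16,190,192)
hs=f([(285,168),(440,195),(395,300),(243,280)],16,210,170)
def model(v,h=.014,z=.08):
    x,y,a=v;c,d=np.cos(a),np.sin(a);q=np.array([(h,h),(h,-h),(-h,-h),(-h,h)])
    return np.c_[q@np.array([[c,d],[-d,c]])+[x,y],np.full(4,z)]
def asg(P,Q): # nearest
    from scipy.optimize import linear_sum_assignment as L
    D=np.linalg.norm(P[:,None]-Q[None],axis=2);i,j=L(D);return (P[i]-Q[j]).ravel()
for nm,cams in(("both",[(t,ht),(s,hs)]),("top",[(t,ht)]),("scene",[(s,hs)])):
    r=least_squares(lambda v:np.concatenate([asg(proj(p,model(v)),q) for p,q in cams]),[.508,.09,.4])
    print(nm,r.x[:2],np.degrees(r.x[2])%90,"rms px",np.sqrt((r.fun**2).mean()))
# collar
for p,q in((t,f([(185,400),(590,400),(387,195),(387,605)],16,190,192)),(s,f([(165,345),(527,345)],16,210,170))):
    print(unproj(p,q,.058),unproj(p,q,.058).mean(0))
# plate holes scene
print(unproj(s,f([(30,530),(708,487)],16,210,170),.01))
# wrench: ring outer corners in top, scene
wt=f([(100,237),(230,207),(263,333),(133,370)],6,330,190)
ws=f([(128,88),(228,138),(178,220),(74,170)],5,290,250)
for nm,cams in(("both",[(t,wt),(s,ws)]),("top",[(t,wt)]),("scene",[(s,ws)])):
    r=least_squares(lambda v:np.concatenate([asg(proj(p,model(v,.0285,.024)),q) for p,q in cams]),[.45,-.256,.2])
    print("W",nm,r.x[:2],np.degrees(r.x[2])%90-90,"rms px",np.sqrt((r.fun**2).mean()))
gt=unproj(t,f([(331,249),(535,204),(710,158)],6,330,190),.02);print(gt)
gs=unproj(s,f([(279,212),(632,380)],5,290,250),.02);print(gs)
for g in(gt,gs):
    d=g[-1]-g[0];print(np.degrees(np.arctan2(d[1],d[0])))
E
```

```text
both [0.506745   0.08801273] 28.618892774428616 rms px 0.7986905887599176
top [0.50564228 0.08966582] 27.902710184092356 rms px 0.5375122551809736
scene [0.50754489 0.08507314] 29.81798501389045 rms px 0.23844054505112064
[[0.50701593 0.11997724 0.058     ]
 [0.5049758  0.06013993 0.058     ]
 [0.5370157  0.08992924 0.058     ]
 [0.47533908 0.09026992 0.058     ]] [0.50608663 0.09007908 0.058     ]
[[0.4848075  0.10650676 0.058     ]
 [0.52502575 0.06077356 0.058     ]] [0.50491662 0.08364016 0.058     ]
[[0.46956264 0.13137596 0.01      ]
 [0.55527774 0.05034926 0.01      ]]
W both [ 0.45123998 -0.25779655] -79.23147003048311 rms px 0.9064726027525626
W top [ 0.45021541 -0.25626317] -78.6402258693283 rms px 0.6291960772738893
W scene [ 0.45214236 -0.25910287] -79.90575579598999 rms px 0.8358203925224255
[[ 0.46390052 -0.31893455  0.02      ]
 [ 0.47937237 -0.40492417  0.02      ]
 [ 0.4959245  -0.4807848   0.02      ]]
[[ 0.46651804 -0.32049189  0.02      ]
 [ 0.49545135 -0.48227738  0.02      ]]
-78.80791593572707
-79.86055667109314
```

Call:
{"method": "carry_out", "body": {
  "increments": "1 -0.05 -0.005 0 0 0 5; 1 -0.055 -0.006 0 0 0 5.3; 1 -0.055 -0.006 0 0 0 5.3; 1 -0.055 -0.006 0 0 0 5.3; 1 -0.055 -0.006 0 0 0 5.3; 1 -0.055 -0.006 0 0 0 5.3; 1 -0.055 -0.006 0 0 0 5.3; 1 -0.055 -0.006 0 0 0 5.3; 1 -0.055 -0.006 0 0 0 5.3; 1 -0.055 -0.006 0 0 0 5.3",
  "force": 40
}}

```text
time_s: 2.25
tool_pos: [0.5701, 0.1834, 0.2905]
tool_rot: [179.9, -0.2, 104.9]
force: [0.5, 0.6, 0.5]
grip_width: 0.0871
```

Call:
{"method": "carry_out", "body": {
  "increments": "1 -0.049 -0.024 0 0 0 0.5; 1 -0.049 -0.024 0 0 0 0.5; 1 -0.049 -0.024 0 0 0 0.5; 1 -0.049 -0.024 0 0 0 0.5; 1 -0.049 -0.024 0 0 0 0.5; 1 -0.049 -0.024 0 0 0 0.5; 1 -0.049 -0.024 0.02 0 0 0.5; 1 -0.049 -0.024 0.03 0 0 0.5; 1 -0.045 -0.022 0.03 0 0 0; 1 0 0 0 0 0 0"
}}

```text
time_s: 3.5
tool_pos: [0.4538, -0.3101, 0.2097]
tool_rot: [179.3, -0.0, 100.2]
force: [0.5, 1.1, 0.7]
grip_width: 0.0869
```

```bash
cat >> h.py <<'E'
def togo(o,goal,yaw):
    Rm=R.from_euler("xyz",o["tool_rot"],degrees=True)
    G=R.from_euler("xyz",[180,0,yaw],degrees=True)
    d=np.array(goal)-o["tool_pos"]
    print("t",round(o["time_s"],2),"pos",o["tool_pos"].round(4),"rot",o["tool_rot"].round(2),"F",o["force"].round(1),"M",o["wrist_torque"].round(2),"gw",round(o["grip_width"],4))
    print("shift in goal tool axes",(G.inv().apply(d)).round(4),"in present",(Rm.inv().apply(d)).round(4),"turn",np.degrees((Rm.inv()*G).as_rotvec()).round(2))
E
python3 - <<'E'
from cell import *
from h import *
togo(get_obs(),[.459,-.298,.063],100.8)
E
```

```text
t 3.5 pos [ 0.4538 -0.3101  0.2097] rot [ 1.7932e+02 -1.0000e-02  1.0020e+02] F [0.5 1.1 0.7] M [-0.06  0.07 -0.01] gw 0.0869
shift in goal tool axes [0.0109 0.0074 0.1467] in present [0.011  0.0056 0.1467] turn [ 0.68 -0.   -0.6 ]
```

Call:
{"method": "carry_out", "body": {
  "increments": "1 0.011 0.006 0.03 0.7 0 -0.6; 1 0 0 0.04 0 0 0; 1 0 0 0.03 0 0 0; 1 0 0 0.02 0 0 0; 1 0 0 0 0 0 0"
}}

```text
time_s: 4.12
tool_pos: [0.4632, -0.2941, 0.0893]
tool_rot: [179.6, -0.0, 101.1]
force: [0.1, 0.1, -0.8]
grip_width: 0.0868
```

```bash
python3 - <<'E'
from cell import *
from h import *
togo(get_obs(),[.459,-.298,.074],100.8)
for n in("top","scene"):
    p=read_camera(n);c=proj(p,[[.46,-.3,.03]])[0].astype(int);a=p["img"][max(c[1]-50,0):c[1]+50,c[0]-65:c[0]+65];cv2.imwrite(f"pics/{n}1.png",cv2.resize(a,None,fx=6,fy=6,interpolation=2))
E
```

```text
t 4.12 pos [ 0.4632 -0.2941  0.0893] rot [ 1.7965e+02 -4.0000e-02  1.0109e+02] F [ 0.1  0.1 -0.8] M [-0.04  0.01  0.07] gw 0.0868
shift in goal tool axes [-0.0031 -0.0049  0.0153] in present [-0.003  -0.005   0.0152] turn [ 0.35 -0.04  0.29]
```

View pics/scene1.png

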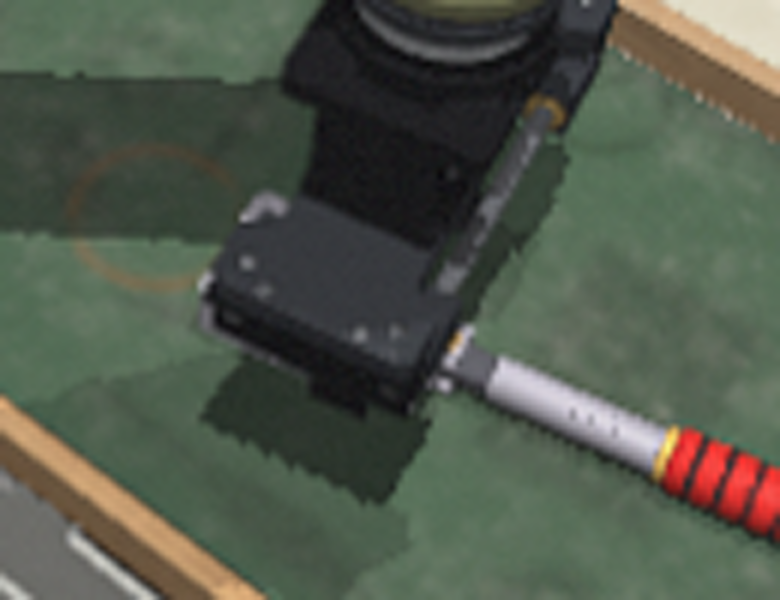

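View pics/top1.png

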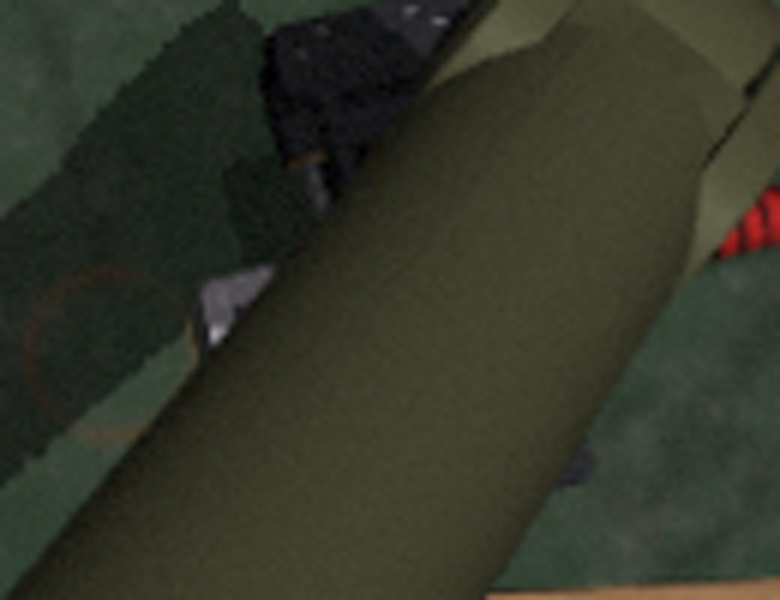

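Call:
{"method": "carry_out", "body": {
  "increments": "1 -0.003 -0.005 0.008 0.3 0 0.3; 1 0 0 0.007 0 0 0; 1 0 0 0 0 0 0; 0.1 0 0 0 0 0 0; 0.1 0 0 0 0 0 0; 0.1 0 0 0 0 0 0; 0.1 0 0 0 0 0 0; 0.1 0 0 0 0 0 0; 0.1 0 0 0 0 0 0; 0.1 0 0 0 0 0 0",
  "force": 50
}}

```text
time_s: 5.48
tool_pos: [0.4617, -0.2999, 0.0781]
tool_rot: [179.5, 0.2, 100.8]
force: [0.2, -0.3, -0.7]
grip_width: 0.025
```

```bash
python3 - <<'E'
from cell import *
from h import *
togo(get_obs(),[.459,-.298,.074],100.8)
E
```

```text
t 5.47 pos [ 0.4617 -0.2999  0.0781] rot [179.51   0.22 100.77] F [ 0.2 -0.3 -0.7] M [-0.07  0.08  0.06] gw 0.025
shift in goal tool axes [ 0.0024 -0.0023  0.0041] in present [ 0.0024 -0.0024  0.0041] turn [ 0.49  0.22 -0.03]
```

Call:
{"method": "carry_out", "body": {
  "increments": "0.3 0.001 -0.002 0.004 0.5 0.2 0; 0.1 0 0 0 0 0 0; 0.1 0 0 0 0 0 0; 0.1 0 0 0 0 0 0; 0 0 0 0 0 0 0; 0 0 0 0 0 0 0",
  "force": 50
}}

```text
time_s: 6.22
tool_pos: [0.4597, -0.2992, 0.0738]
tool_rot: [-180.0, 0.0, 100.8]
force: [0.4, -0.3, 0.2]
grip_width: 0.0197
```

```bash
python3 - <<'E'
from cell import *
from h import *
togo(get_obs(),[.459,-.298,.074],100.8)
E
```

```text
t 6.22 pos [ 0.4597 -0.2992  0.0738] rot [-1.7997e+02  1.0000e-02  1.0080e+02] F [ 0.4 -0.3  0.2] M [-0.12 -0.02  0.05] gw 0.0197
shift in goal tool axes [ 0.0013 -0.0005 -0.0002] in present [ 0.0013 -0.0005 -0.0002] turn [-0.03  0.01 -0.  ]
```

Call:
{"method": "carry_out", "body": {
  "increments": "0 0 0 -0.02 0 0 0; 0 0 0 -0.04 0 0 0; 0 0 0 -0.04 0 0 0; 0 0 0 -0.04 0 0 0; 0 0.02 0 -0.01 0 0 -2; 0 0.04 0.005 0 0 0 -2; 0 0.04 0.005 0 0 0 -2; 0 0.04 0.005 0 0 0 -2; 0 0.04 0.01 0 0 0 -2; 0 0.04 0.01 0 0 0 -2; 0 0.04 0.01 0 0 0 -2; 0 0.04 0.01 0 0 0 -2; 0 0 0 0 0 0 0; 0 0 0 0 0 0 0",
  "force": 60
}}

```text
time_s: 7.98
tool_pos: [0.4077, 0.0069, 0.2332]
tool_rot: [-179.6, -0.1, 116.5]
force: [-0.5, 0.0, -6.0]
grip_width: 0.0195
```

```bash
cat > look.py <<'E'
import sys
from cell import *
from h import *
n=sys.argv[1];P=eval(sys.argv[2])
for c_ in("top","scene"):
    p=read_camera(c_);c=proj(p,[P])[0].astype(int);x0=max(c[0]-55,0);y0=max(c[1]-42,0);a=p["img"][y0:y0+84,x0:x0+110];print(c_,x0,y0);cv2.imwrite(f"pics/{c_}{n}.png",cv2.resize(a,None,fx=7,fy=7,interpolation=2))
E
python3 - <<'E'
from cell import *
from h import *
togo(get_obs(),[.5268,.0506,.20],118.2)
E
python3 look.py 2 "[.5,.06,.12]"
```

```text
t 7.97 pos [0.4077 0.0069 0.2332] rot [-1.7960e+02 -1.0000e-01  1.1649e+02] F [-0.5  0.  -6. ] M [-0.15 -0.1  -0.05] gw 0.0195
shift in goal tool axes [-0.0177  0.1256  0.0332] in present [-0.014   0.1263  0.0323] turn [-0.39 -0.1  -1.71]
top 168 170
scene 179 136
```

View pics/scene2.png

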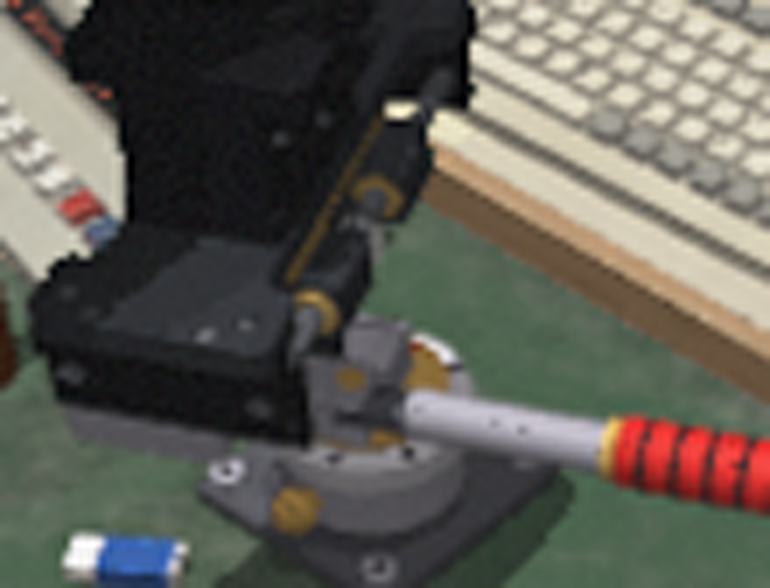

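View pics/top2.png

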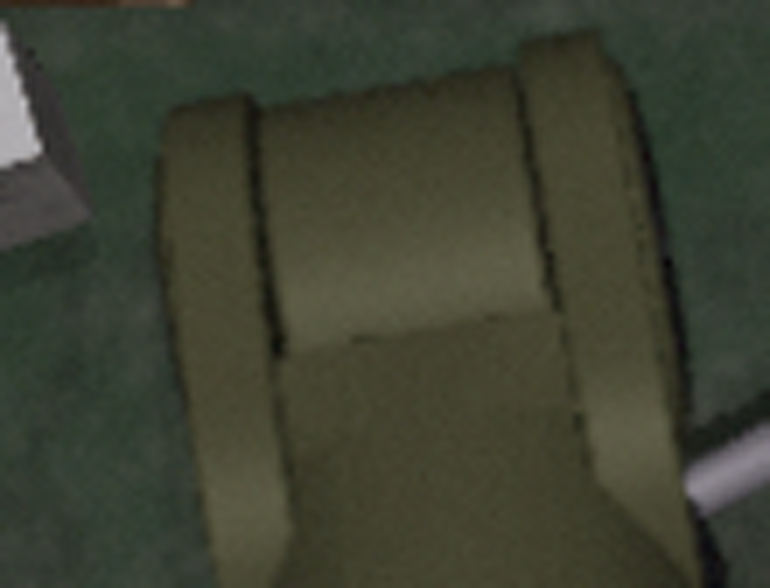

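Call:
{"method": "carry_out", "body": {
  "increments": "0 0 0.03 0 -0.4 0 -0.9; 0 -0.005 0.04 0.01 0 0 -0.8; 0 -0.005 0.03 0.01 0 0 0; 0 -0.005 0.02 0.01 0 0 0; 0 0 0 0 0 0 0; 0 0 0 0 0 0 0"
}}

```text
time_s: 8.82
tool_pos: [0.5256, 0.0422, 0.202]
tool_rot: [-179.9, 0.0, 117.5]
force: [0.5, 0.4, -5.6]
grip_width: 0.0196
```

```bash
python3 - <<'E'
from cell import *
from h import *
togo(get_obs(),[.5268,.0506,.19],118.2)
E
python3 look.py 3 "[.5,.06,.1]"
```

```text
t 8.82 pos [0.5256 0.0422 0.202 ] rot [-179.91    0.    117.46] F [ 0.5  0.4 -5.6] M [-0.24 -0.05  0.  ] gw 0.0196
shift in goal tool axes [0.0068 0.005  0.012 ] in present [0.0069 0.0049 0.012 ] turn [-0.09  0.   -0.74]
top 169 172
scene 179 142
```

View pics/scene3.png

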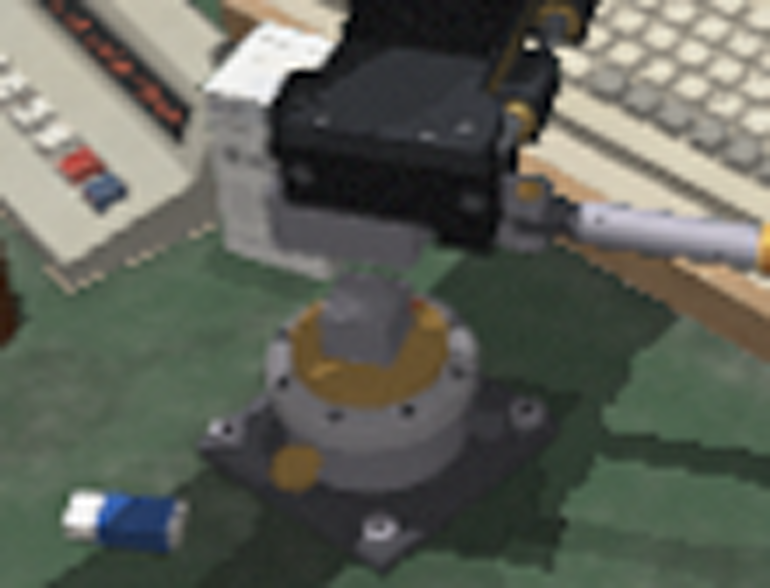

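View pics/top3.png

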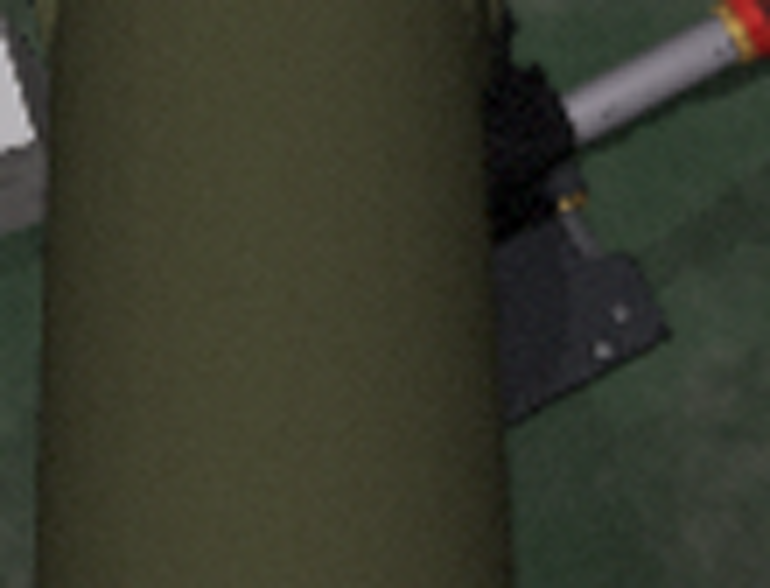

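```bash
cat > ov.py <<'E'
import sys
from cell import *
from h import *
n=sys.argv[1];a=float(sys.argv[2]);b=float(sys.argv[3]);dz=float(sys.argv[4]) if len(sys.argv)>4 else .074
hx,hy,hyaw=[float(v) for v in (sys.argv[5:8] if len(sys.argv)>5 else (.5067,.0880,28.5))]
o=get_obs();p=read_camera("scene")
Rm=R.from_euler("xyz",o["tool_rot"],degrees=True)
W=lambda q:o["tool_pos"]+Rm.apply(np.array(q)*[-1,1,-1]+[a,b,dz])  # wrench frame: x=-toolx,y=tool y,z=-toolz
def sq(h,z):return [(h,h,z),(h,-h,z),(-h,-h,z),(-h,h,z)]
k=10;c=proj(p,[.5,.06,.1])[0].astype(int);x0,y0=c[0]-40,c[1]-35
im=cv2.resize(p["img"][y0:y0+60,x0:x0+80],None,fx=k,fy=k,interpolation=2)
cv2.imwrite(f"pics/raw{n}.png",im)
def dl(P,col):
    u=((proj(p,P)-[x0,y0]+.5)*k-.5).astype(int);cv2.polylines(im,[u],True,col,1)
for z in(0,.024):dl(W(sq(.0285,z)),(0,255,255))
dl(W([(.062,-.002,.024),(.066,-.002,.024),(.066,.002,.024),(.062,.002,.024)]),(0,255,0))
dl(W([(.064,0,.022),(.064,0,.02)]),(0,255,0))
H=R.from_euler("z",hyaw,degrees=True)
for z in(.058,.08):dl(H.apply(sq(.014,z))+[hx,hy,0],(255,255,0))
cv2.imwrite(f"pics/ov{n}.png",im)
r=W((0,0,0));print("ring underside",r.round(4),"minus head",(r-[hx,hy,.058]).round(4))
togo(o,[.5268,.0506,.19],118.2)
E
python3 ov.py 4 .0426 0
```

```text
ring underside [0.5058 0.0803 0.1283] minus head [-0.0009 -0.0077  0.0703]
t 8.93 pos [0.5255 0.0425 0.2023] rot [-1.7997e+02 -1.0000e-02  1.1748e+02] F [-0.2 -0.7 -5.3] M [-0.2  -0.   -0.06] gw 0.0194
shift in goal tool axes [0.0065 0.005  0.0123] in present [0.0065 0.0049 0.0123] turn [-0.03 -0.01 -0.72]
```

View pics/ov4.png

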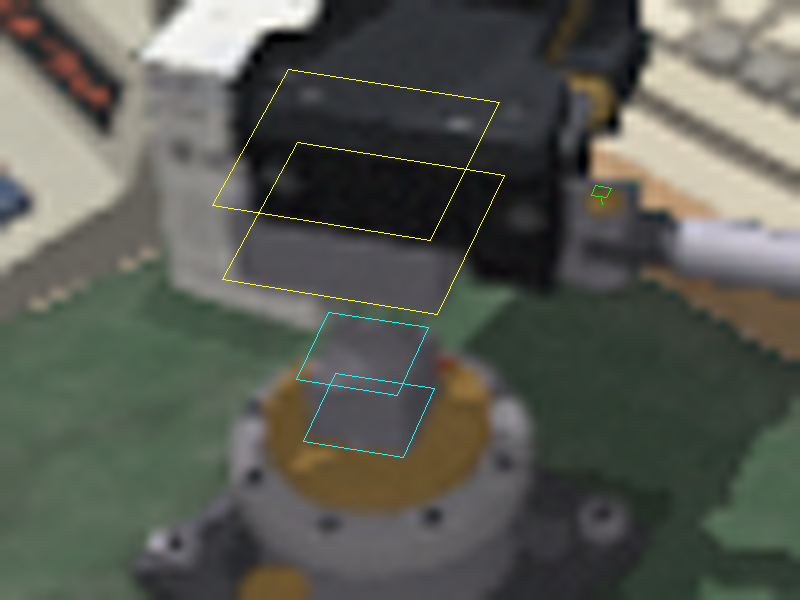

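View pics/raw4.png

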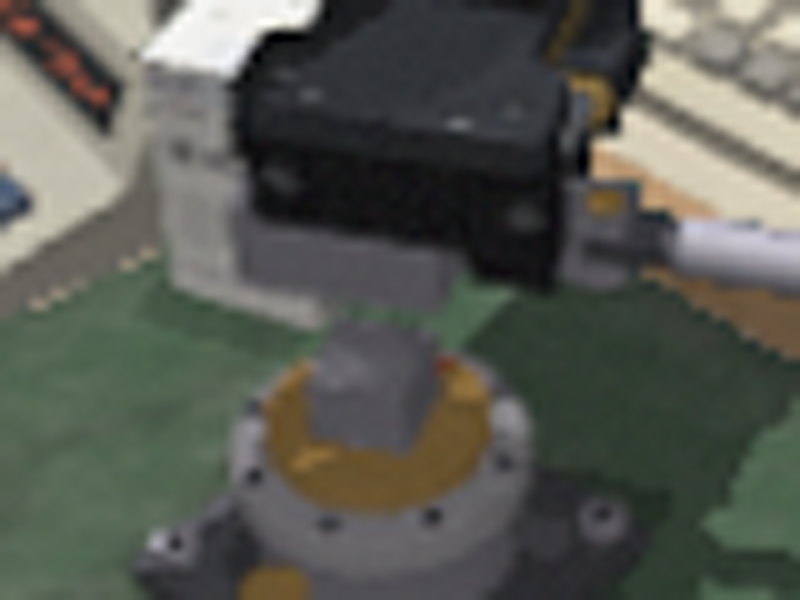

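Call:
{"method": "carry_out", "body": {
  "increments": "0 0.006 0.005 0.012 0 0 -1; 0 0.001 0 0.01 0 0 0; 0 0 0 0.008 0 0 0; 0 0 0 0 0 0 0; 0 0 0 0 0 0 0"
}}

```text
time_s: 9.6
tool_pos: [0.5258, 0.0521, 0.1705]
tool_rot: [-180.0, -0.1, 118.6]
force: [-0.1, 0.5, -4.7]
grip_width: 0.0195
```

```bash
python3 ov.py 5 .0426 0
```

```text
ring underside [0.5053 0.0896 0.0965] minus head [-0.0014  0.0016  0.0385]
t 9.6 pos [0.5258 0.0521 0.1705] rot [-1.800e+02 -7.000e-02  1.186e+02] F [-0.1  0.5 -4.7] M [-0.17 -0.08 -0.  ] gw 0.0195
shift in goal tool axes [-0.0018  0.0002 -0.0195] in present [-0.0018  0.0002 -0.0195] turn [-0.   -0.07  0.4 ]
```

View pics/ov5.png

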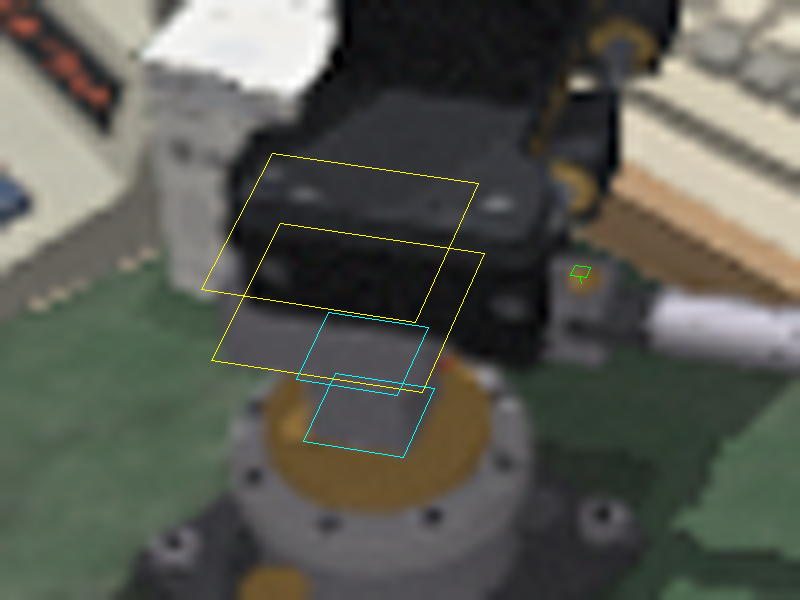

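```bash
python3 - <<'E'
from h import *
import pickle
t,s=pickle.load(open("p0.pkl","rb"))
b=unproj(s,[225,181],0)[0];print(b)
for h in(.05,.08,.1,.12,.15):print(h,proj(s,[b[0],b[1],h]))
print(unproj(t,[[168,206],[181,200]],0))
E
```

```text
[0.56527406 0.17885988 0.        ]
0.05 [[223.44632892 167.90679078]]
0.08 [[222.47156382 159.67664331]]
0.1 [[221.80301737 154.02499065]]
0.12 [[221.11893277 148.23607884]]
0.15 [[220.06253694 139.28476503]]
[[0.54951553 0.21263031 0.        ]
 [0.56380557 0.17987661 0.        ]]
```

Call:
{"method": "carry_out", "body": {
  "increments": "0 -0.002 0 0.003 0 0 0; 0 0 0 0.004 0 0 0; 0 0 0 0.002 0 0 0; 0 0 0 0 0 0 0"
}}

```text
time_s: 10.15
tool_pos: [0.5272, 0.05, 0.1614]
tool_rot: [179.9, -0.1, 118.6]
force: [0.3, 0.6, -4.6]
grip_width: 0.0194
```

```bash
python3 ov.py 6 .0426 0
```

```text
ring underside [0.5068 0.0875 0.0875] minus head [ 0.0001 -0.0005  0.0295]
t 10.15 pos [0.5272 0.05   0.1614] rot [ 1.7994e+02 -5.0000e-02  1.1857e+02] F [ 0.3  0.6 -4.6] M [-0.18 -0.04  0.01] gw 0.0194
shift in goal tool axes [ 0.0007 -0.0001 -0.0286] in present [ 0.0007 -0.     -0.0286] turn [ 0.06 -0.05  0.37]
```

Aligned; descend slowly.

Call:
{"method": "carry_out", "body": {
  "increments": "0 0.0005 0 0.004 0 0 0; 0 0 0 0.004 0 0 0; 0 0 0 0.003 0 0 0"
}}

```text
time_s: 10.58
tool_pos: [0.5275, 0.0508, 0.1503]
tool_rot: [179.8, -0.0, 118.6]
force: [0.5, -0.7, -4.8]
grip_width: 0.0193
```

```bash
python3 ov.py 7 .0426 0
```

```text
ring underside [0.5072 0.0884 0.0764] minus head [0.0005 0.0004 0.0184]
t 10.57 pos [0.5275 0.0508 0.1503] rot [ 1.7985e+02 -4.0000e-02  1.1858e+02] F [ 0.5 -0.7 -4.8] M [-0.06 -0.18 -0.04] gw 0.0193
shift in goal tool axes [ 0.0001 -0.0007 -0.0397] in present [ 0.0002 -0.0006 -0.0397] turn [ 0.15 -0.04  0.38]
```

View pics/raw7.png

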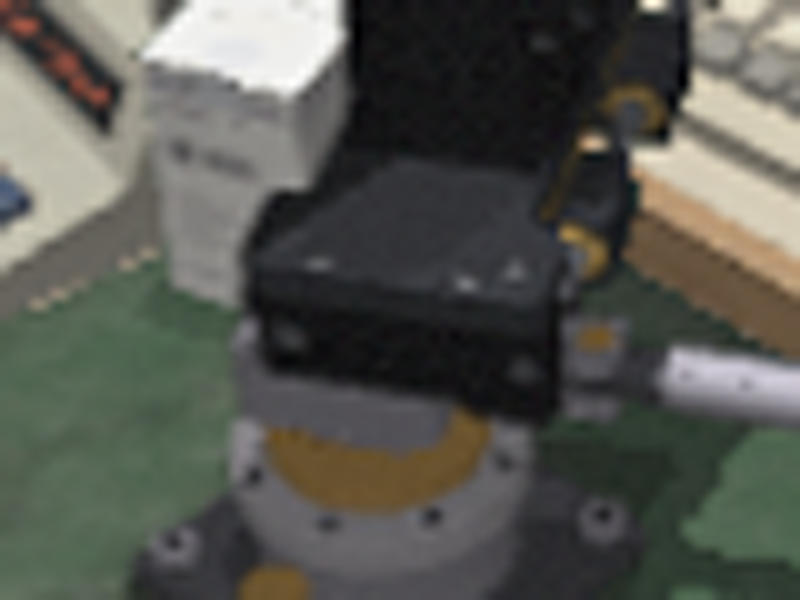

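Call:
{"method": "carry_out", "body": {
  "increments": "0 0 0 0.004 0 0 0; 0 0 0 0.004 0 0 0; 0 0 0 0.004 0 0 0; 0 0 0 0.003 0 0 0; 0 0 0 0.002 0 0 0"
}}

```text
time_s: 11.25
tool_pos: [0.5275, 0.051, 0.1318]
tool_rot: [179.9, -0.0, 118.6]
force: [-0.3, -0.8, -3.1]
grip_width: 0.0196
```

```bash
python3 ov.py 8 .0426 0
```

```text
ring underside [0.5073 0.0885 0.0578] minus head [ 0.0006  0.0005 -0.0002]
t 11.25 pos [0.5275 0.051  0.1318] rot [ 1.7986e+02 -4.0000e-02  1.1859e+02] F [-0.3 -0.8 -3.1] M [-0.22 -0.19 -0.08] gw 0.0196
shift in goal tool axes [ 0.     -0.0008 -0.0582] in present [ 0.0001 -0.0006 -0.0582] turn [ 0.14 -0.04  0.39]
```

View pics/raw8.png

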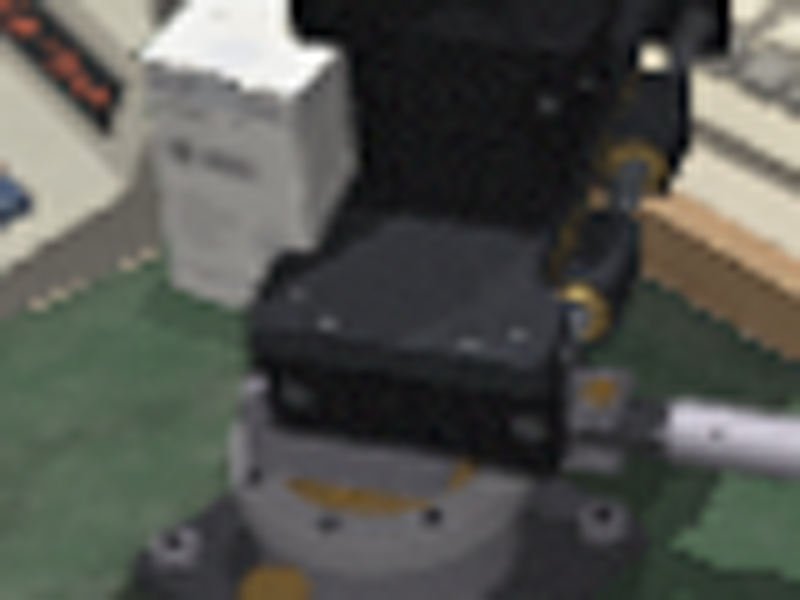

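Call:
{"method": "carry_out", "body": {
  "increments": "0 0 0 0.002 0 0 0; 0 0 0 0.001 0 0 0; 0.5 0 0 0 0 0 0; 0.5 0 0 0 0 0 0; 0.5 0 0 0 0 0 0; 0.5 0 0 0 0 0 0; 0.5 0 0 -0.01 0 0 0; 0.5 0 0 -0.03 0 0 0; 0.5 0 0 -0.05 0 0 0; 0.5 0 0 -0.05 0 0 0; 0.5 -0.05 0 -0.03 0 0 0; 0.5 -0.06 0 0 0 0 0; 0.5 -0.04 0 0 0 0 0; 0.5 0 0 0 0 0 0"
}}

```text
time_s: 13.05
tool_pos: [0.6027, -0.084, 0.3145]
tool_rot: [179.3, 0.2, 118.8]
force: [0.9, -0.0, -0.2]
grip_width: 0.0434
```

```bash
python3 - <<'E'
from cell import *
from h import *
import pickle
togo(get_obs(),[.5268,.0506,.20],118.2)
t=read_camera("top");s=read_camera("scene");pickle.dump((t,s),open("p1.pkl","wb"))
c=proj(t,[.54,.02,.07])[0].astype(int);x0,y0=c[0]-66,c[1]-50;print("top",x0,y0);cv2.imwrite("pics/t9.png",cv2.resize(t["img"][y0:y0+100,x0:x0+133],None,fx=6,fy=6,interpolation=2))
c=proj(s,[.54,.02,.07])[0].astype(int);x0,y0=c[0]-66,c[1]-50;print("sc",x0,y0);cv2.imwrite("pics/s9.png",cv2.resize(s["img"][y0:y0+100,x0:x0+133],None,fx=6,fy=6,interpolation=2))
E
```

```text
t 13.05 pos [ 0.6027 -0.084   0.3145] rot [179.3    0.19 118.8 ] F [ 0.9 -0.  -0.2] M [-0.01  0.01 -0.02] gw 0.0434
shift in goal tool axes [ 0.1545 -0.0033  0.1145] in present [ 0.1549 -0.0031  0.1139] turn [0.7  0.18 0.6 ]
top 176 150
sc 191 141
```

View pics/t9.png

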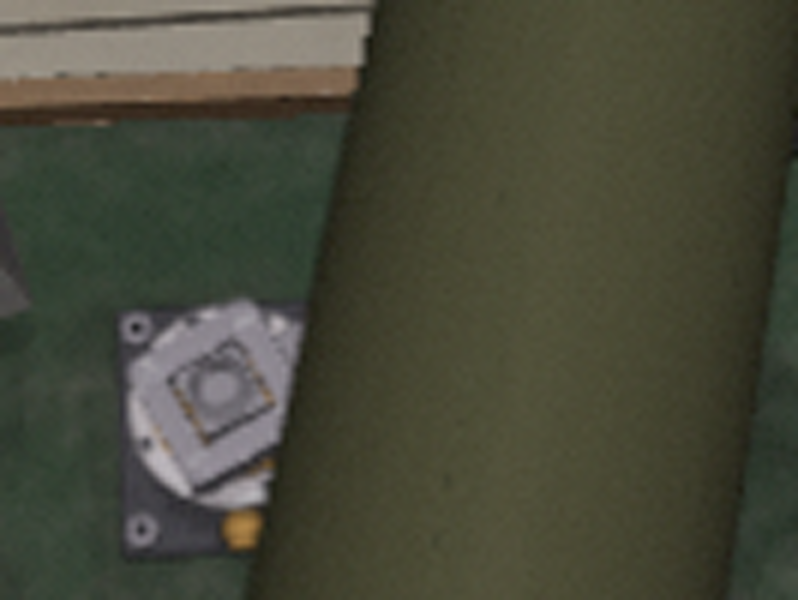

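View pics/s9.png

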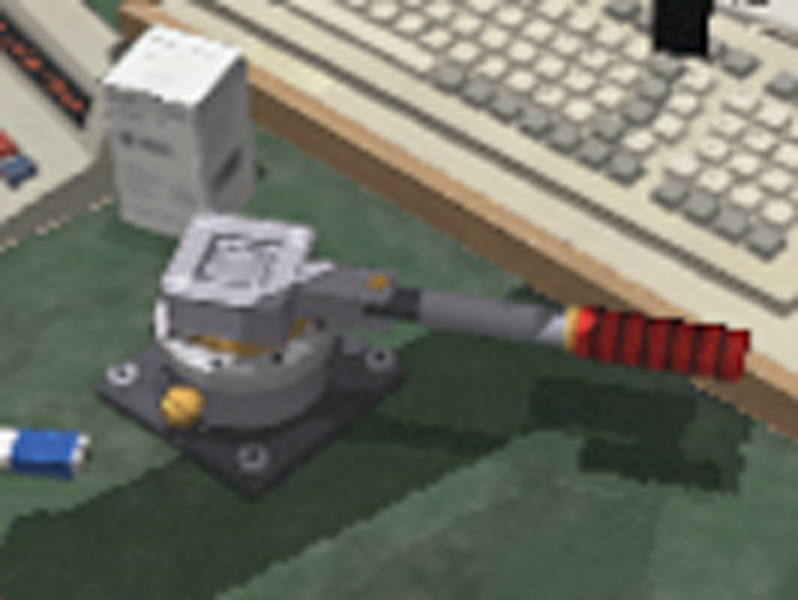

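```bash
python3 - <<'E'
from cell import *
from h import *
import pickle
t,s=pickle.load(open("p0.pkl","rb"))
from scipy.optimize import least_squares as ls
def tri(a,b):
    r=ls(lambda P:np.concatenate([proj(t,P)[0]-a,proj(s,P)[0]-b]),[.75,-.1,.05]);return r.x.round(4),np.abs(r.fun).max().round(2)
print("black top centre",tri([302,90],[364,165]))
print(get_obs()["qpos"].round(1))
t1,s1=pickle.load(open("p1.pkl","rb"))
f=lambda Q,k,ox,oy:(np.array(Q,float)+.5)/k-.5+[ox,oy]
print("hinge/grip start/end seen",unproj(s1,f([(378,283),(575,335),(742,358)],6,191,141),.07))
print("tray edge top",unproj(t,[[250,163],[350,160]],.02))
y=np.radians(-61.5)
for r in(0.064,.154,.229):print(r,.507+r*np.cos(y),.0885+r*np.sin(y))
E
```

```text
black top centre (array([ 0.8168, -0.1321,  0.0738]), np.float64(0.45))
[-20.   13.1  30.   89.2  -7.1  78.9  39.7]
hinge/grip start/end seen [[ 0.54515939  0.0379994   0.07      ]
 [ 0.57732633 -0.0498129   0.07      ]
 [ 0.61391151 -0.11334222  0.07      ]]
tray edge top [[ 0.64770946  0.00381144  0.02      ]
 [ 0.64729284 -0.24632938  0.02      ]]
0.064 0.537538160656615 0.03225570478963421
0.154 0.5804824490799797 -0.04683783534994268
0.229 0.6162693560994503 -0.1127491187995901
```

```bash
python3 - <<'E'
import cv2
s=cv2.imread("pics/scene0.png");t=cv2.imread("pics/top0.png")
a=cv2.resize(s[140:200,330:410],None,fx=5,fy=5);b=cv2.resize(t[70:130,270:350],None,fx=5,fy=5)
import numpy as np
cv2.imwrite("pics/blk.png",np.hstack([a,b]))
E
```

```text
(no output)
```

View pics/blk.png

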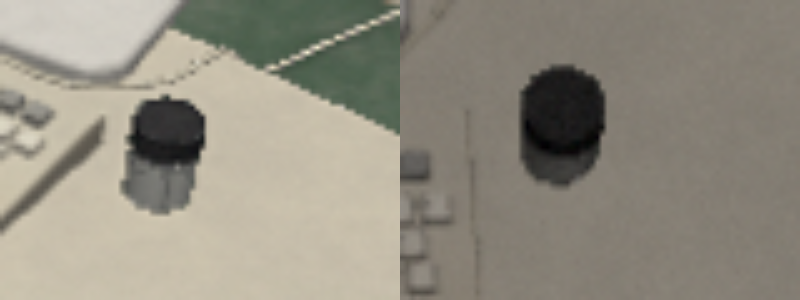

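Call:
{"method": "carry_out", "body": {
  "increments": "0 0.007 0.02 0 0.7 0 0.3; 0 0 0.018 0 0 0 0; 0 0 0 0.03 0 0 0; 0 0 0 0.04 0 0 0; 0 0 0 0 0 0 0; 0 0 0 0 0 0 0",
  "force": 30
}}

```text
time_s: 13.9
tool_pos: [0.6313, -0.0419, 0.2457]
tool_rot: [179.7, -0.4, 119.7]
force: [1.3, 0.0, 0.1]
grip_width: 0.001
```

```bash
python3 - <<'E'
from cell import *
from h import *
togo(get_obs(),[.633,-.0595,.132],118.5)
E
```

```text
t 13.9 pos [ 0.6313 -0.0419  0.2457] rot [179.71  -0.35 119.66] F [1.3 0.  0.1] M [-0.11  0.01 -0.08] gw 0.001
shift in goal tool axes [-0.0163 -0.0069  0.1137] in present [-0.0169 -0.0078  0.1136] turn [ 0.29 -0.36  1.16]
```

Call:
{"method": "carry_out", "body": {
  "increments": "0 -0.016 -0.003 0.02 0.3 -0.3 1; 0 0 0 0.03 0 0 0; 0 0 0 0.03 0 0 0; 0 0 0 0.015 0 0 0; 0 0 0 0 0 0 0; 0 0 0 0 0 0 0"
}}

```text
time_s: 14.65
tool_pos: [0.6408, -0.0625, 0.1521]
tool_rot: [179.6, 0.4, 118.4]
force: [-0.1, 0.4, 0.3]
grip_width: 0.0007
```

```bash
python3 - <<'E'
from cell import *
from h import *
togo(get_obs(),[.633,-.0595,.132],118.5)
E
python3 look.py 10 "[.6,-.06,.1]"
```

```text
t 14.65 pos [ 0.6408 -0.0625  0.1521] rot [179.59   0.38 118.35] F [-0.1  0.4  0.3] M [-0.05 -0.01  0.03] gw 0.0007
shift in goal tool axes [ 0.0063 -0.0054  0.0201] in present [ 0.0065 -0.0056  0.02  ] turn [ 0.41  0.38 -0.15]
top 221 128
scene 240 143
```

View pics/scene10.png

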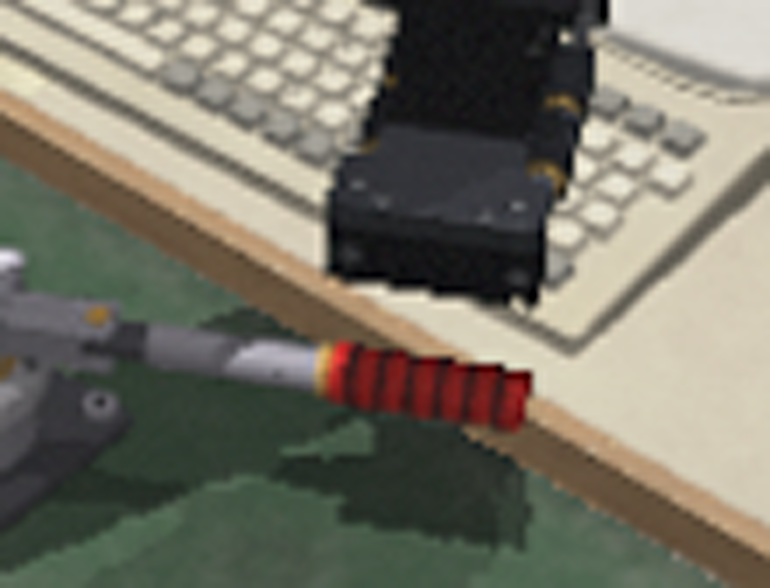

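Call:
{"method": "carry_out", "body": {
  "increments": "0 0.006 0 0.012 0.4 0.3 0; 0 0 0 0.008 0 0 0; 0 0 0 0 0 0 0; 0 0 0 0 0 0 0"
}}

```text
time_s: 15.25
tool_pos: [0.6385, -0.0559, 0.132]
tool_rot: [179.9, 0.1, 118.4]
force: [-0.7, -0.1, -0.2]
grip_width: 0.0006
```

```bash
cat > g.py <<'E'
from cell import *
from h import *
o=get_obs()
C=np.array([.507,.0885]);v=o["tool_pos"][:2]-C
F=o["force"];R_=R.from_euler("xyz",o["tool_rot"],degrees=True)
print("t",round(o["time_s"],2),"pos",o["tool_pos"].round(4),"rot",o["tool_rot"].round(1),"r",np.hypot(*v).round(4),"ang",np.degrees(np.arctan2(v[1],v[0])).round(2),"F tool",R_.inv().apply(F).round(1),"M",o["wrist_torque"].round(2))
# implied handle yaw if contact (27 mm offset along tool y)
c=o["tool_pos"]-R_.apply([0,.027,0]);w=c[:2]-C;print("grip pt r",np.hypot(*w).round(4),"handle yaw if touching",np.degrees(np.arctan2(w[1],w[0])).round(2),"tool yaw-180",(o["tool_rot"][2]-180).round(1))
E
python3 g.py
```

```text
t 15.25 pos [ 0.6385 -0.0559  0.132 ] rot [1.799e+02 1.000e-01 1.184e+02] r 0.1953 ang -47.69 F tool [ 0.3 -0.7  0.2] M [-0.08 -0.   -0.02]
grip pt r 0.1907 handle yaw if touching -55.59 tool yaw-180 -61.6
```

Call:
{"method": "carry_out", "body": {
  "increments": "0 0 -0.008 0 0 0 0; 0 0 -0.006 0 0 0 0; 0 0 -0.003 0 0 0 0; 0 0 0 0 0 0 0"
}}

```text
time_s: 15.75
tool_pos: [0.6224, -0.0654, 0.1326]
tool_rot: [179.9, 0.1, 118.4]
force: [-0.7, 0.4, 0.3]
grip_width: 0.0004
```

```bash
python3 g.py
```

```text
t 15.75 pos [ 0.6224 -0.0654  0.1326] rot [1.799e+02 1.000e-01 1.184e+02] r 0.1924 ang -53.13 F tool [ 0.7 -0.5 -0.3] M [-0.06  0.04 -0.01]
grip pt r 0.1903 handle yaw if touching -61.2 tool yaw-180 -61.6
```

Just about to touch. Push along the arc in small steps.

Call:
{"method": "carry_out", "body": {
  "increments": "0 0 -0.003 0 0 0 0.8; 0 -0.0004 -0.003 0 0 0 1; 0 -0.0004 -0.003 0 0 0 1; 0 -0.0004 -0.003 0 0 0 1"
}}

```text
time_s: 16.25
tool_pos: [0.6122, -0.072, 0.1328]
tool_rot: [179.8, 0.1, 114.3]
force: [0.1, -0.1, -0.2]
grip_width: 0.0005
```

```bash
python3 g.py
```

```text
t 16.25 pos [ 0.6122 -0.072   0.1328] rot [1.798e+02 1.000e-01 1.143e+02] r 0.1918 ang -56.76 F tool [-0.1  0.1  0.2] M [-0.06 -0.05  0.05]
grip pt r 0.1896 handle yaw if touching -64.85 tool yaw-180 -65.7
```

Call:
{"method": "carry_out", "body": {
  "increments": "0 -0.0004 -0.003 0 0 0 0.8; 0 -0.0004 -0.003 0 0 0 0.9; 0 -0.0004 -0.003 0 0 0 0.9; 0 -0.0004 -0.003 0 0 0 0.9"
}}

```text
time_s: 16.75
tool_pos: [0.6011, -0.0785, 0.1328]
tool_rot: [179.8, 0.1, 110.6]
force: [0.3, 0.2, -0.5]
grip_width: 0.0004
```

```bash
python3 g.py;python3 look.py 11 "[.57,-.03,.1]"
```

```text
t 16.75 pos [ 0.6011 -0.0785  0.1328] rot [1.798e+02 1.000e-01 1.106e+02] r 0.1917 ang -60.61 F tool [0.1 0.4 0.5] M [-0.03 -0.01  0.01]
grip pt r 0.1894 handle yaw if touching -68.71 tool yaw-180 -69.4
top 208 141
scene 223 143
```

View pics/scene11.png

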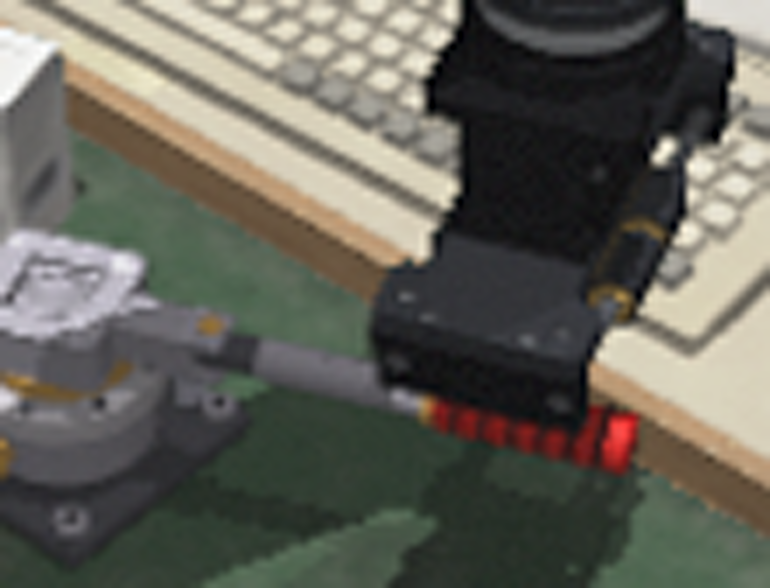

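Call:
{"method": "carry_out", "body": {
  "increments": "0 -0.0004 -0.003 0 0 0 0.9; 0 -0.0004 -0.003 0 0 0 0.9; 0 -0.0004 -0.003 0 0 0 0.9"
}}

```text
time_s: 17.23
tool_pos: [0.5926, -0.0831, 0.1328]
tool_rot: [179.8, 0.1, 107.7]
force: [-0.0, -0.2, 0.1]
grip_width: 0.0004
```

```bash
python3 g.py;python3 look.py 12 "[.57,-.03,.1]"
```

```text
t 17.23 pos [ 0.5926 -0.0831  0.1328] rot [1.798e+02 1.000e-01 1.077e+02] r 0.1918 ang -63.48 F tool [-0.2 -0.1 -0.1] M [-0.1  -0.09  0.04]
grip pt r 0.1896 handle yaw if touching -71.57 tool yaw-180 -72.3
top 208 141
scene 223 143
```

View pics/scene12.png

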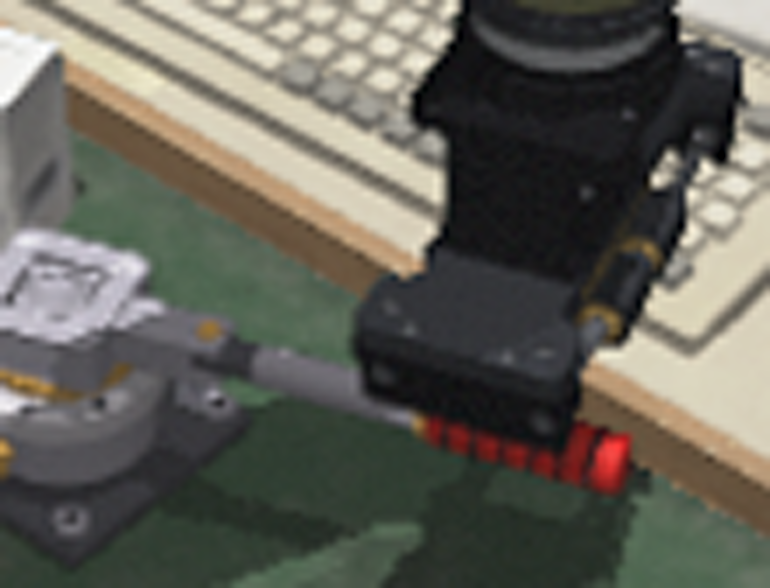

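Call:
{"method": "carry_out", "body": {
  "increments": "0 -0.0004 -0.003 0 0 0 0.9; 0 -0.0004 -0.003 0 0 0 0.9; 0 -0.0004 -0.003 0 0 0 0.9"
}}

```text
time_s: 17.7
tool_pos: [0.5852, -0.0864, 0.1333]
tool_rot: [179.6, 0.1, 104.9]
force: [2.0, 0.8, -0.5]
grip_width: 0.0008
```

```bash
python3 g.py;python3 look.py 13 "[.57,-.03,.1]"
```

```text
t 17.7 pos [ 0.5852 -0.0864  0.1333] rot [1.796e+02 1.000e-01 1.049e+02] r 0.1916 ang -65.9 F tool [0.2 2.2 0.5] M [ 0.05 -0.51 -0.02]
grip pt r 0.1892 handle yaw if touching -74.0 tool yaw-180 -75.1
top 208 141
scene 223 143
```

View pics/scene13.png

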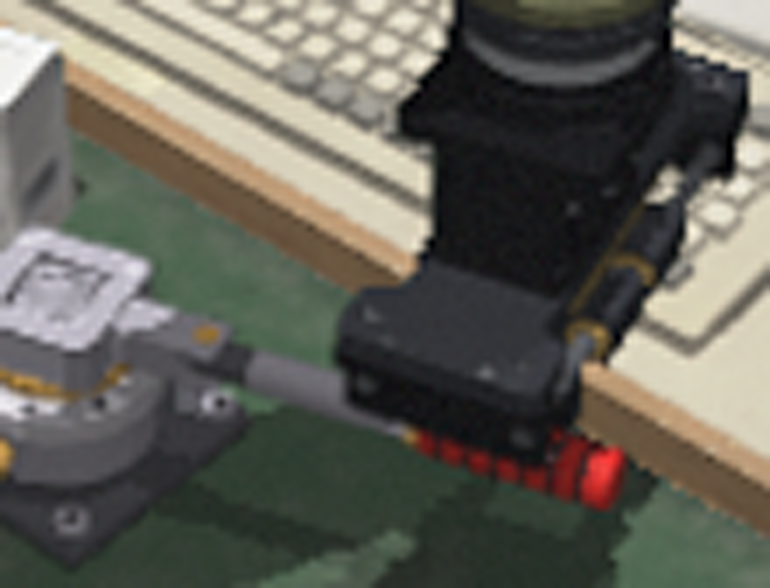

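Call:
{"method": "carry_out", "body": {
  "increments": "0 -0.0004 -0.0035 0 0 0 0.9; 0 -0.0004 -0.0035 0 0 0 0.9; 0 -0.0004 -0.0035 0 0 0 0.9"
}}

```text
time_s: 18.18
tool_pos: [0.5748, -0.0905, 0.1332]
tool_rot: [179.6, 0.1, 102.1]
force: [2.5, -0.5, -0.1]
grip_width: 0.0004
```

```bash
python3 g.py
```

```text
t 18.18 pos [ 0.5748 -0.0905  0.1332] rot [1.796e+02 1.000e-01 1.021e+02] r 0.1914 ang -69.26 F tool [-1.   2.3  0.1] M [ 0.02 -0.47 -0.01]
grip pt r 0.1893 handle yaw if touching -77.36 tool yaw-180 -77.9
```

Call:
{"method": "carry_out", "body": {
  "increments": "0 -0.0004 -0.0035 0 0 0 1; 0 -0.0004 -0.0035 0 0 0 1; 0 -0.0004 -0.0035 0 0 0 1"
}}

```text
time_s: 18.55
tool_pos: [0.564, -0.0942, 0.1332]
tool_rot: [179.6, 0.1, 98.9]
force: [3.2, 0.7, -0.3]
grip_width: 0.0004
```

```bash
python3 g.py
```

```text
t 18.55 pos [ 0.564  -0.0942  0.1332] rot [1.796e+02 1.000e-01 9.890e+01] r 0.1913 ang -72.68 F tool [0.2 3.3 0.4] M [-0.05 -0.51  0.03]
grip pt r 0.1893 handle yaw if touching -80.8 tool yaw-180 -81.1
```

Call:
{"method": "carry_out", "body": {
  "increments": "0 -0.0004 -0.003 0 0 0 0.9; 0 -0.0004 -0.003 0 0 0 0.9; 0 -0.0004 -0.003 0 0 0 0.9"
}}

```text
time_s: 18.92
tool_pos: [0.5546, -0.0968, 0.1332]
tool_rot: [179.5, 0.1, 96.0]
force: [2.9, 0.5, -0.4]
grip_width: 0.0005
```

```bash
python3 g.py
```

```text
t 18.93 pos [ 0.5546 -0.0968  0.1332] rot [1.795e+02 1.000e-01 9.600e+01] r 0.1913 ang -75.6 F tool [0.2 2.9 0.5] M [-0.03 -0.45  0.06]
grip pt r 0.1892 handle yaw if touching -83.71 tool yaw-180 -84.0
```

Call:
{"method": "carry_out", "body": {
  "increments": "0 -0.0004 -0.003 0 0 0 0.9; 0 -0.0004 -0.003 0 0 0 0.9"
}}

```text
time_s: 19.18
tool_pos: [0.5483, -0.0983, 0.1331]
tool_rot: [179.5, 0.1, 94.0]
force: [2.5, -0.1, -1.7]
grip_width: 0.0006
```

```bash
python3 g.py
```

```text
t 19.18 pos [ 0.5483 -0.0983  0.1331] rot [1.795e+02 1.000e-01 9.400e+01] r 0.1913 ang -77.54 F tool [-0.3  2.5  1.7] M [-0.07 -0.51  0.02]
grip pt r 0.1892 handle yaw if touching -85.65 tool yaw-180 -86.0
```

Call:
{"method": "carry_out", "body": {
  "increments": "0 -0.0004 -0.003 0 0 0 0.9; 0 -0.0004 -0.003 0 0 0 0.9"
}}

```text
time_s: 19.42
tool_pos: [0.542, -0.0996, 0.1331]
tool_rot: [179.5, 0.1, 92.1]
force: [2.9, 0.3, -0.6]
grip_width: 0.0003
```

```bash
python3 g.py
```

```text
t 19.43 pos [ 0.542  -0.0996  0.1331] rot [1.795e+02 1.000e-01 9.210e+01] r 0.1913 ang -79.47 F tool [0.2 2.9 0.6] M [-0.1  -0.48 -0.01]
grip pt r 0.1892 handle yaw if touching -87.58 tool yaw-180 -87.9
```

Call:
{"method": "carry_out", "body": {
  "increments": "0 -0.0004 -0.003 0 0 0 0.9; 0 -0.0004 -0.003 0 0 0 0.9"
}}

```text
time_s: 19.68
tool_pos: [0.5356, -0.1006, 0.1331]
tool_rot: [179.5, 0.0, 90.2]
force: [2.2, -0.7, 0.4]
grip_width: 0.0008
```

```bash
python3 g.py
```

```text
t 19.68 pos [ 0.5356 -0.1006  0.1331] rot [179.5   0.   90.2] r 0.1912 ang -81.41 F tool [-0.7  2.2 -0.4] M [-0.02 -0.42  0.03]
grip pt r 0.1892 handle yaw if touching -89.52 tool yaw-180 -89.8
```

Call:
{"method": "carry_out", "body": {
  "increments": "0 -0.0004 -0.003 0 0 0 0.9; 0 -0.0004 -0.003 0 0 0 0.9"
}}

```text
time_s: 19.92
tool_pos: [0.5291, -0.1014, 0.1331]
tool_rot: [179.5, 0.0, 88.2]
force: [2.1, -0.3, -1.2]
grip_width: 0.0004
```

```bash
python3 g.py
```

```text
t 19.93 pos [ 0.5291 -0.1014  0.1331] rot [179.5   0.   88.2] r 0.1912 ang -83.35 F tool [-0.3  2.1  1.2] M [-0.05 -0.41 -0.01]
grip pt r 0.1892 handle yaw if touching -91.47 tool yaw-180 -91.8
```

Call:
{"method": "carry_out", "body": {
  "increments": "0 -0.0004 -0.003 0 0 0 0.9; 0 -0.0004 -0.003 0 0 0 0.9"
}}

```text
time_s: 20.18
tool_pos: [0.5227, -0.1021, 0.1331]
tool_rot: [179.5, 0.0, 86.3]
force: [1.9, 0.1, 0.5]
grip_width: 0.0007
```

```bash
python3 g.py
```

```text
t 20.18 pos [ 0.5227 -0.1021  0.1331] rot [179.5   0.   86.3] r 0.1912 ang -85.29 F tool [ 0.2  1.9 -0.5] M [-0.03 -0.52 -0.  ]
grip pt r 0.1892 handle yaw if touching -93.4 tool yaw-180 -93.7
```

Call:
{"method": "carry_out", "body": {
  "increments": "0 -0.0004 -0.003 0 0 0 0.9; 0 -0.0004 -0.003 0 0 0 0.9"
}}

```text
time_s: 20.42
tool_pos: [0.5163, -0.1025, 0.1331]
tool_rot: [179.5, -0.0, 84.4]
force: [1.5, 0.1, 0.4]
grip_width: 0.0006
```

```bash
python3 g.py
```

```text
t 20.43 pos [ 0.5163 -0.1025  0.1331] rot [179.5  -0.   84.4] r 0.1912 ang -87.23 F tool [ 0.3  1.5 -0.4] M [-0.01 -0.47 -0.01]
grip pt r 0.1892 handle yaw if touching -95.34 tool yaw-180 -95.6
```

Call:
{"method": "carry_out", "body": {
  "increments": "0 -0.0004 -0.003 0 0 0 0.9; 0 -0.0004 -0.003 0 0 0 0.9"
}}

```text
time_s: 20.68
tool_pos: [0.5098, -0.1027, 0.1331]
tool_rot: [179.5, -0.0, 82.5]
force: [2.4, -0.1, -0.1]
grip_width: 0.0003
```

```bash
python3 g.py
```

```text
t 20.68 pos [ 0.5098 -0.1027  0.1331] rot [179.5  -0.   82.5] r 0.1912 ang -89.15 F tool [0.2 2.4 0.1] M [-0.04 -0.5   0.01]
grip pt r 0.1891 handle yaw if touching -97.27 tool yaw-180 -97.5
```

Call:
{"method": "carry_out", "body": {
  "increments": "0 -0.0004 -0.003 0 0 0 0.9; 0 -0.0004 -0.003 0 0 0 0.9"
}}

```text
time_s: 20.92
tool_pos: [0.5038, -0.1027, 0.1332]
tool_rot: [179.4, -0.0, 80.5]
force: [3.9, -0.1, -1.1]
grip_width: 0.0002
```

```bash
python3 g.py
```

```text
t 20.93 pos [ 0.5038 -0.1027  0.1332] rot [179.4  -0.   80.5] r 0.1912 ang -90.96 F tool [0.5 3.9 1.2] M [-0.12 -0.88  0.03]
grip pt r 0.1891 handle yaw if touching -99.08 tool yaw-180 -99.5
```

Call:
{"method": "carry_out", "body": {
  "increments": "0 0 -0.002 0 0 0 0.4"
}}

```text
time_s: 21.05
tool_pos: [0.5025, -0.1025, 0.1335]
tool_rot: [179.3, -0.0, 80.1]
force: [4.6, -0.7, -0.4]
grip_width: 0.0008
```

```bash
python3 g.py
```

```text
t 21.05 pos [ 0.5025 -0.1025  0.1335] rot [179.3  -0.   80.1] r 0.1911 ang -91.36 F tool [0.1 4.7 0.5] M [-0.28 -1.1   0.04]
grip pt r 0.189 handle yaw if touching -99.48 tool yaw-180 -99.9
```

Call:
{"method": "carry_out", "body": {
  "increments": "0 0 -0.003 0 0 0 0.4"
}}

```text
time_s: 21.18
tool_pos: [0.5007, -0.1024, 0.134]
tool_rot: [179.1, -0.0, 79.7]
force: [7.2, -1.2, -0.9]
grip_width: 0.0004
```

```bash
python3 g.py
```

```text
t 21.18 pos [ 0.5007 -0.1024  0.134 ] rot [179.1  -0.   79.7] r 0.191 ang -91.9 F tool [0.1 7.3 1. ] M [-0.32 -1.41  0.05]
grip pt r 0.1889 handle yaw if touching -100.03 tool yaw-180 -100.3
```

Call:
{"method": "carry_out", "body": {
  "increments": "0 0 -0.003 0 0 0 0.4"
}}

```text
time_s: 21.3
tool_pos: [0.4993, -0.1022, 0.1347]
tool_rot: [178.9, -0.0, 79.3]
force: [7.6, -0.6, -2.3]
grip_width: 0.0008
```

```bash
python3 g.py
```

```text
t 21.3 pos [ 0.4993 -0.1022  0.1347] rot [178.9  -0.   79.3] r 0.1909 ang -92.31 F tool [0.8 7.5 2.4] M [-0.38 -1.7   0.02]
grip pt r 0.1888 handle yaw if touching -100.44 tool yaw-180 -100.7
```

Call:
{"method": "carry_out", "body": {
  "increments": "0 0 -0.003 0.001 0 0 0.4"
}}

```text
time_s: 21.42
tool_pos: [0.4983, -0.1022, 0.1345]
tool_rot: [178.5, -0.0, 78.8]
force: [7.9, -1.7, -2.7]
grip_width: 0.0002
```

```bash
python3 g.py
```

```text
t 21.43 pos [ 0.4983 -0.1022  0.1345] rot [178.5  -0.   78.8] r 0.1909 ang -92.61 F tool [-0.1  8.   2.9] M [-0.36 -1.6   0.03]
grip pt r 0.1888 handle yaw if touching -100.74 tool yaw-180 -101.2
```

Call:
{"method": "carry_out", "body": {
  "increments": "0 0 -0.003 0.001 0.7 0 0.3"
}}

```text
time_s: 21.55
tool_pos: [0.4971, -0.1022, 0.1343]
tool_rot: [179.0, 0.0, 78.5]
force: [7.4, -0.9, -2.1]
grip_width: 0.0
```

```bash
sed -i 's/c=o\["tool_pos"\]-R_.apply(\[0,.027,0\])/c=o["tool_pos"]-R_.apply([0,.027,-.062])/' g.py; python3 - <<'E' >> g.py
print('''print("grip world",c.round(4))''')
E
python3 g.py
```

```text
t 21.55 pos [ 0.4971 -0.1022  0.1343] rot [179.    0.   78.5] r 0.191 ang -92.98 F tool [0.6 7.4 2.3] M [-0.49 -1.51  0.09]
grip pt r 0.1889 handle yaw if touching -100.77 tool yaw-180 -101.5
grip world [ 0.4717 -0.0971  0.0718]
```

Call:
{"method": "carry_out", "body": {
  "increments": "0 0 -0.003 0.001 0.6 0 0.4"
}}

```text
time_s: 21.68
tool_pos: [0.4959, -0.1022, 0.1341]
tool_rot: [179.3, 0.0, 78.1]
force: [7.3, -1.7, -1.5]
grip_width: 0.0006
```

```bash
python3 g.py
```

```text
t 21.68 pos [ 0.4959 -0.1022  0.1341] rot [179.3   0.   78.1] r 0.191 ang -93.32 F tool [-0.2  7.4  1.6] M [-0.48 -1.52  0.07]
grip pt r 0.1889 handle yaw if touching -101.21 tool yaw-180 -101.9
grip world [ 0.4703 -0.0968  0.0718]
```

Call:
{"method": "carry_out", "body": {
  "increments": "0 0 -0.004 0 0.4 0 0.6; 0 0 -0.004 0 0.3 0 0.6"
}}

```text
time_s: 21.92
tool_pos: [0.4911, -0.1018, 0.1353]
tool_rot: [179.5, 0.1, 76.8]
force: [4.9, -0.9, -2.7]
grip_width: 0.0002
```

```bash
python3 g.py; python3 look.py 14 "[.5,-.0,.1]"
```

```text
t 21.93 pos [ 0.4911 -0.1018  0.1353] rot [1.795e+02 1.000e-01 7.680e+01] r 0.1909 ang -94.78 F tool [0.2 4.9 2.7] M [-0.44 -1.4  -0.01]
grip pt r 0.189 handle yaw if touching -102.75 tool yaw-180 -103.2
grip world [ 0.4653 -0.0958  0.073 ]
top 196 171
scene 196 152
```

View pics/scene14.png

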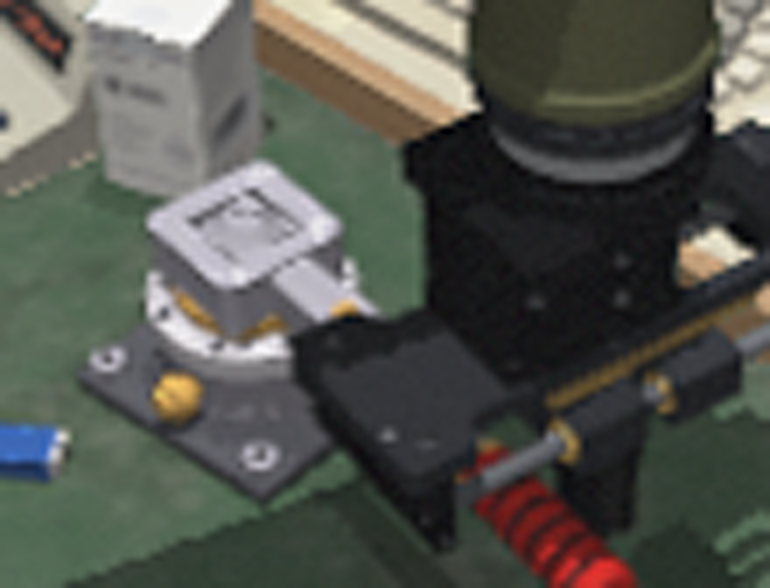

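View pics/top14.png

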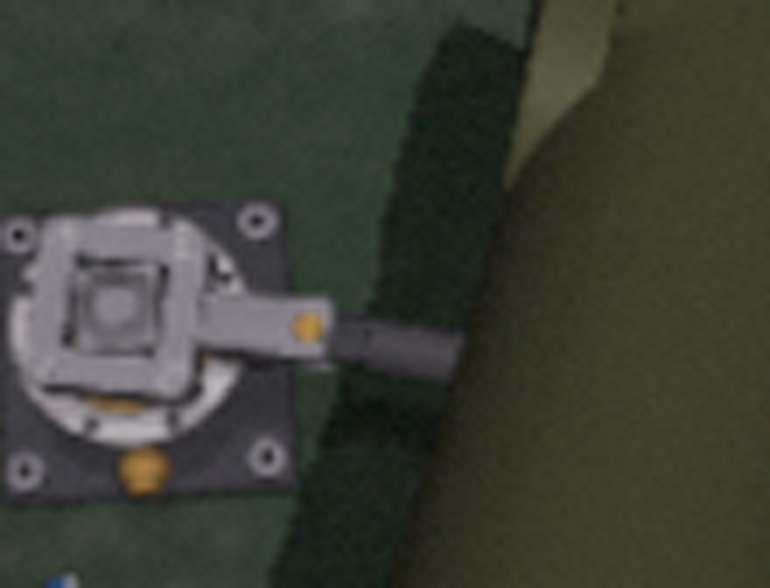

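```bash
cat > bend.py <<'E'
from cell import *
from h import *
import sys
# args: zoomed px in look-top crop: x0 y0 then ring, hinge, tube pts
a=[float(x) for x in sys.argv[1:]]
p=read_camera("top");q=(np.array(a[2:]).reshape(-1,2)+.5)/7-.5+a[:2]
w=unproj(p,q,.080)
for i in range(0,len(w)-1,1):
    d=w[i+1]-w[i];print(w[i].round(4),w[i+1].round(4),"len",np.hypot(*d[:2]).round(4),"yaw",np.degrees(np.arctan2(d[1],d[0])).round(2))
E
python3 bend.py 196 171 120 308 308 327 460 356
python3 - <<'E'
import cv2
a=cv2.imread("pics/top14.png")[180:480,0:480];cv2.imwrite("pics/t14z.png",cv2.resize(a,None,fx=1.6,fy=1.6))
E
```

```text
[0.5059 0.0895 0.08  ] [0.4974 0.0275 0.08  ] len 0.0626 yaw -97.83
[0.4974 0.0275 0.08  ] [ 0.486  -0.0222  0.08  ] len 0.051 yaw -102.94
```

View pics/t14z.png

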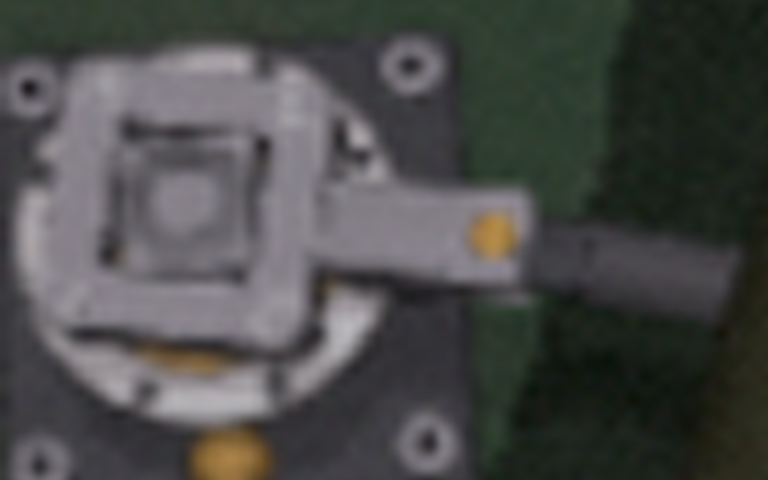

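Call:
{"method": "carry_out", "body": {
  "increments": "0 0 -0.003 0.001 0.4 0 1.2; 0 0 -0.003 0.001 0 0 1.2"
}}

```text
time_s: 22.32
tool_pos: [0.4872, -0.1016, 0.134]
tool_rot: [179.6, 0.1, 74.3]
force: [5.7, -0.9, -1.0]
grip_width: 0.0004
```

```bash
python3 g.py
```

```text
t 22.32 pos [ 0.4872 -0.1016  0.134 ] rot [1.796e+02 1.000e-01 7.430e+01] r 0.1912 ang -95.94 F tool [0.7 5.7 1.1] M [-0.39 -1.17  0.02]
grip pt r 0.1886 handle yaw if touching -103.91 tool yaw-180 -105.7
grip world [ 0.4616 -0.0946  0.0718]
```

Now about 0.11 rad; a bit more.

Call:
{"method": "carry_out", "body": {
  "increments": "0 0 -0.003 0 0 0 0.8; 0 0 -0.003 0 0 0 0.8"
}}

```text
time_s: 22.58
tool_pos: [0.483, -0.1011, 0.1347]
tool_rot: [179.3, 0.2, 72.6]
force: [5.1, -1.6, -1.9]
grip_width: 0.0005
```

```bash
python3 g.py; python3 look.py 15 "[.5,-.0,.1]"
```

```text
t 22.57 pos [ 0.483  -0.1011  0.1347] rot [179.3   0.2  72.6] r 0.1911 ang -97.21 F tool [0.  5.3 1.9] M [-0.36 -1.08  0.02]
grip pt r 0.1884 handle yaw if touching -105.08 tool yaw-180 -107.4
grip world [ 0.458  -0.0934  0.0723]
top 196 171
scene 196 152
```

View pics/top15.png

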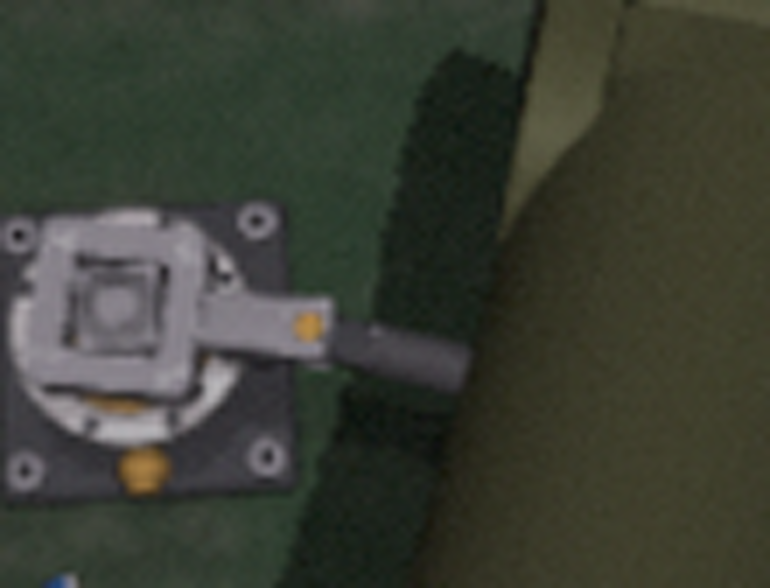

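Call:
{"method": "carry_out", "body": {
  "increments": "0 0 -0.0025 0 0 0 0.5; 0 0 -0.001 0 0 0 0; 0 0 -0.001 0 0 0 0; 0 0 0.004 0 0 0 0; 0 0 0.015 0 0 0 0; 0 0 0.02 0 0 0 0; 0 0 0 -0.04 0 0 0; 0 0 0 -0.06 0 0 0; 0 0 0 -0.06 0 0 0; 0 -0.05 0 0 0 0 0; 0 -0.06 0 0 0 0 0; 0 -0.06 0 0 0 0 0; 0 -0.05 0 0 0 0 0; 0 0 0 0 0 0 0; 0 0 0 0 0 0 0"
}}

```text
time_s: 24.55
tool_pos: [0.4471, -0.3254, 0.2983]
tool_rot: [-179.3, 0.5, 72.5]
force: [0.5, 1.7, 0.3]
grip_width: 0.0003
```

```bash
python3 g.py; python3 - <<'E'
from cell import *
from h import *
import pickle
t=read_camera("top");s=read_camera("scene");pickle.dump((t,s),open("p2.pkl","wb"))
for n,p in(("t",t),("s",s)):
    c=proj(p,[.5,.02,.07])[0].astype(int);x0,y0=c[0]-66,c[1]-50;print(n,x0,y0);cv2.imwrite(f"pics/{n}16.png",cv2.resize(p["img"][y0:y0+100,x0:x0+133],None,fx=6,fy=6,interpolation=2))
for m in masks_of("dropper_mid",t)[:1]+masks_of("dropper_mid",s)[:1]:print(m["bbox"],m["confidence"])
E
```

```text
t 24.55 pos [ 0.4471 -0.3254  0.2983] rot [-179.3    0.5   72.5] r 0.4182 ang -98.23 F tool [ 1.7 -0.  -0.3] M [-0.11  0.01 -0.03]
grip pt r 0.4152 handle yaw if touching -102.03 tool yaw-180 -107.5
grip world [ 0.4205 -0.3176  0.2366]
t 177 166
s 180 149
[133.2, 240.0, 153.4, 250.8] 0.52
[169.3, 160.4, 184.6, 191.5] 0.66
```

View pics/t16.png

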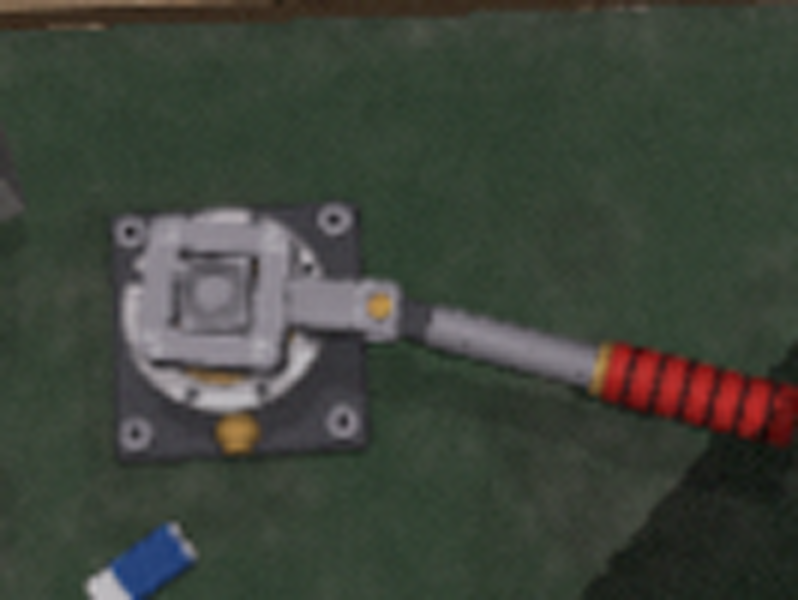

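View pics/s16.png

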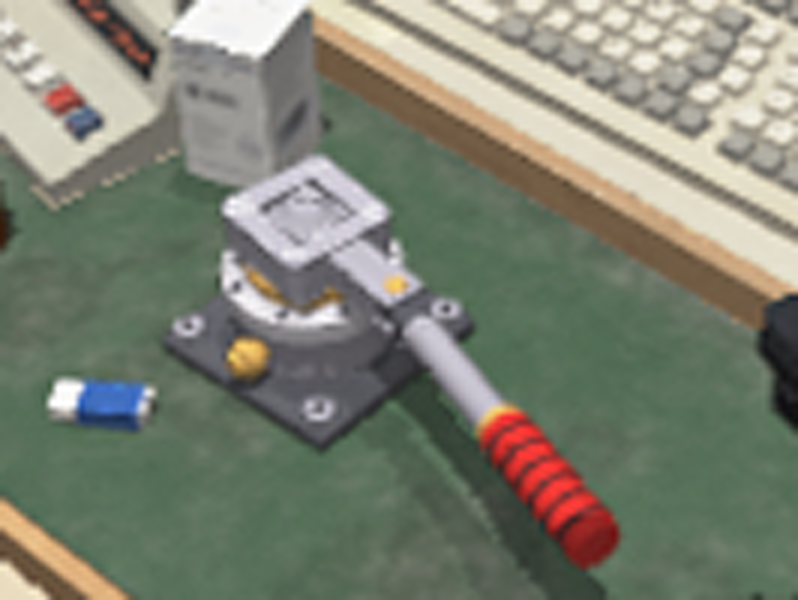

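```bash
python3 - <<'E'
from h import *
import pickle
t,s=pickle.load(open("p2.pkl","rb"))
f=lambda Q,ox,oy:(np.array(Q,float)+.5)/6-.5+[ox,oy]
w=np.r_[unproj(t,f([(214,293),(380,306)],177,166),.08),unproj(t,f([(605,368),(785,412)],177,166),.071)]
a=lambda d:np.degrees(np.arctan2(d[1],d[0]))
y=[a(w[1]-w[0]),a(w[2]-w[1]),a(w[3]-w[1]),a(w[3]-w[2])];print(w.round(4),y,np.radians(y[0]-np.array(y[1:])))
# hinge & ring in scene
v=np.r_[unproj(s,f([(307,212),(397,285)],180,149),.082),unproj(s,f([(497,420),(592,545)],180,149),.071)]
y=[a(v[1]-v[0]),a(v[3]-v[1])];print(v.round(4),y,np.radians(y[0]-y[1]))
# gold hinge and ring corners height by triangulation with camera bias removed using plate holes
def tri(A,B):
    r=least_squares(lambda P:np.concatenate([proj(t,P)[0]-A,proj(s,P)[0]-B]),[.5,.05,.07]);return r.x
def tt(A,B): return tri(f([A],177,166)[0],f([B],180,149)[0])
print("hinge",tt((380,306),(397,285)))
print("plate holes",tt((335,219),(445,309)),tt((342,422),(319,408)),tt((130,232),(305,275))[:0],tt((133,432),(188,326)))
print("ring corners",tt((148,222),(320,158)),tt((285,222),(388,212)),tt((283,365),(295,265)),tt((145,352),(226,207)))
E
```

```text
[[ 0.5063  0.0906  0.08  ]
 [ 0.499   0.0267  0.08  ]
 [ 0.4736 -0.0588  0.071 ]
 [ 0.4541 -0.1272  0.071 ]] [np.float64(-96.51608187431933), np.float64(-106.55181747331746), np.float64(-106.28478870714926), np.float64(-105.95010151267186)] [0.17515663 0.1704961  0.1646547 ]
[[ 0.5068  0.0844  0.082 ]
 [ 0.4993  0.0213  0.082 ]
 [ 0.4764 -0.058   0.071 ]
 [ 0.4511 -0.1323  0.071 ]] [np.float64(-96.7690861153623), np.float64(-107.426794962147)] 0.1860121100953209
hinge [0.50094714 0.02600154 0.07725088]
plate holes [0.55175146 0.04896018 0.01241037] [0.46759448 0.04702795 0.01259345] [] [0.46649352 0.13263697 0.0098113 ]
ring corners [0.53919722 0.11560363 0.07399728] [0.5349122  0.06315492 0.07556728] [0.47758258 0.06338331 0.08263848] [0.4852684  0.11659064 0.07986431]
```

```bash
python3 -c "
from cell import *
print(get_obs()['joint_velocities'].round(2));print(sign_off())"
```

```text
[-0.28 -0.35 -0.08  0.01  0.12 -0.08  0.05]
the job is handed in; nothing more can be done
None
```

I fitted the wrench on the screw, turned it clockwise until the handle broke over, and stopped there. The arm was backed clear and the job handed in at about 24.7 s; `sign_off()` gave no verdict.

- **Fit:** I carried the wrench by its neck and lowered the ring over the screw head without any jamming force. The ring reached the collar, with the underside at about 58 mm by the arm's reading and the model offset within 1 mm. In the last pictures the ring's four top corners measured 74 to 83 mm high against an expected 82 mm. These pictures scatter by several millimetres, so they only support that it is seated.
- **Tightening:** I pushed the grip with closed fingers at about 2 to 3 N until the screw seated. By the fingers' position that was about 0.43 rad after the drag began. The force then rose to about 8 N, the most I read during the push and below the 13 N that would slip the collar. It fell to about 5 N as the handle gave.
- **Final state:** With the arm away, the handle is still bent 0.16 to 0.19 rad by the two cameras, inside the 0.09 to 0.28 rad limits. The dropper bottle's boxes are within about 3 pixels of where they were at the start.
- **Not checked or in disagreement:** The collar's red line was hidden under the ring, so I infer from the force alone that the collar did not slip. The two cameras disagree by 3 to 5 mm in absolute position, so I aligned the ring and screw by their relative positions.

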